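# Set out the bench for making up a weighed solution

### The arm

A 7-joint arm with a two-finger parallel gripper is mounted at the origin on the work surface. World frame = base frame: x ahead of the robot, y to its left, z up, the work surface at z = 0. Lengths are in mm, angles in rad, forces in N, time in s.
With the tool pointing down it reaches from about 400 to 875 mm from the base axis. Payload 19.3 kg.
Tool frame: the origin (TCP) lies at the very end of the fingers, on their centre line; the grasp point (between the pads) lies r.hold_point_z behind it (r.hold_point_z is the distance from the TCP to the grasp point, in mm); z points along the fingers, y is the direction in which the jaws open and shut (so a half turn about z gives the same grasp; the last joint's range is limited). The gripper opens to 85 mm and grips with 20 to 120 N. Pads are 22 mm wide; open, the fingers measure 114 mm over their backs; the gripper's body (76 mm by 85 mm) begins 54 mm behind the grasp point. The pads swing forward as they close: fully open they stand 13 mm farther back than shut.
Start: joints at [1.254, 0.521, -0.036, 1.599, 0.021, 1.021, -0.113], TCP at [152.661, -606.061, 231.291] pointing down, gripper open.
Joint ranges: [-2.91, 2.91], [-0.3, 2.13], [-1.5, 1.42], [0.17, 2.43], [-1.26, 4.41], [0.16, 1.93], [-2.52, 2.52]. Speed limits (rad/s): [1.89, 1.89, 2.39, 2.39, 3.01, 3.01, 3.01].

### API

Orientations are given as a unit quaternion [w, x, y, z].
In Python, from bench import r gives the robot as it stands.
- The arm moves only by the tool drive_tool, never from a script. Its argument "commands" is a list of rows, each a list of 7 numbers: the shift along the tool's x, y, z in m, then the turn, a rotation vector about the tool's x, y, z in rad, then the finger opening in m, from 0 to 0.0854. In form: [[dx, dy, dz, ax, ay, az, hand], ...]. A call has 1 to 10 rows; each row is the pose to reach, as a shift and turn from the pose commanded when the call began, along the tool's axes at that moment; what a row does not reach only later rows make up. A row lasts 1/10 s, in which the tool goes at most 50 mm and 8.59 degrees, less where a joint would pass 70% of its speed; a pose out of reach is approached as far as the arm can. A call with a gripper value outside its range is refused whole. The fingers move at their own pace and stop on an object; "grip_force" is the grip in N (left out, the last holds). Time passes only in rows, so rows that repeat a pose let the fingers close. It gives the time, the measured TCP pose, the force and the opening at its end, in the units of the state.
- r.get_obs(): the state, without advancing time (a new reading comes with each control period).
- r.grab_frame(name): name is "side" or "top" or "wrist"; returns a dict with "pixels" (400x640x3 uint8, blue, green, red), "fx", "fy", "cx", "cy" (pixels), "extrinsics" (4x4, takes a point from world to camera coordinates); the wrist camera has in their place "tool_from_camera" (4x4, takes a point from camera to tool coordinates, whose origin is the TCP and whose axes are the flange's). Camera axes: x right, y up, looking along -z (the intrinsics and any distortion apply to the point x, -y, -z); pixel columns grow to the right and rows downward; lengths in mm; the calibration is good to about 2 mm. A picture is of the moment at which its call begins: read the wrist's pose just before it. There is no depth.
- r.close_job(): hands the job in, once; it reports no verdict.
The state is a dict: "clock": time; "joint_pos": joint angles; "qvel": joint speeds; "effort": joint torques, N m; "position": TCP position; "eef_rot": TCP orientation; "ft_force": force on the tool from outside, world axes, zero at the start; "wrist_torque": the same for the moment, N m; "finger_gap": opening from 0.0 (shut) to 1.0 (fully open).
Only numpy, scipy, OpenCV 4.12 (cv2) and the standard library are available. Lean on these libraries where they do the work, as an engineer would, in place of code of your own. Each camera call takes 0.05 s, during which the arm holds its last target.

### The job

Set out the bench for making up a weighed solution: stand the larger conical flask in the middle of the magnetic stirrer's plate and seat the powder funnel in its mouth, stem down; stand the aluminium weighing dish in the middle of the balance's pan; and stand the black-capped reagent jar on the rubber mat, on its centre, midway between stirrer and balance. Set everything down gently and upright without dropping it, never let the glassware topple, and leave the smaller conical flask and the beaker that the funnel now stands in where they are.

Things in the scene. Friction and masses are not known exactly. Their poses are not given: they have to be found in the camera images.
- flask: the larger of the two conical flasks, clear glass, white graduations, loose, 0.13 kg. 140 mm tall; base 82 mm across for the lowest 12 mm, tapering to a straight open neck 34 mm across (27 mm bore) from 98 mm up to the rim at 140 mm. Origin: centre of its underside; z up. Starts upright on the bench; grip it by the neck
- funnel: white plastic powder funnel, 30 g, 62 mm tall: stem 15-18 mm across up to z = 25 mm, cone widening to 60 mm across at z = 50 mm, upright lip 60 mm across from 50 to 62 mm. Origin: centre of the stem's lower end; z up to the mouth. Starts stem down in the beaker, origin about 31 mm over the bench. Seated in the larger flask its origin is 110 mm over the flask's underside. Grip it across the lip
- dish: round aluminium weighing dish, straight-sided and open, loose, about 30 g, 58 mm across, 28 mm tall. Origin: centre of its underside; z up. Starts upright on the bench
- jar: squat white plastic reagent jar with a paper band and a ribbed black screw cap, closed, loose, about 0.22 kg, 58 mm across (body and cap), 75 mm tall, cap from 56 to 75 mm. Origin: centre of its underside; z up. Starts upright on the bench
- stirrer: white magnetic stirrer, fixed on one end of the mat: body 116 mm wide, 135 mm deep, black knob at the front (-x), round steel plate 104 mm across with a grey spot at its middle. Origin: on the mat's top, straight under the plate's middle; plate top at z = 45 mm in this frame; x to its back, z up. Body reaches 77 mm (knob 91) in front of the origin, 58 mm behind
- balance: grey electronic balance, fixed on the mat's other end: body 124 mm wide, 135 mm deep, display and three keys at the front (-x), round steel pan 100 mm across, which does not move. Origin: on the mat's top, straight under the pan's middle; pan top at z = 42 mm in this frame; x to its back, z up. Body reaches 77 mm in front of the origin, 58 mm behind
- mat: black rubber bench mat, fixed, 165 mm deep (x), 410 mm long (y), 4 mm thick; stirrer and balance stand on its two ends (either may be on the left), plate and pan middles each 135 mm from the mat's centre along its length. Origin: centre of its underside, exactly midway between plate and pan; top at z = 4 mm
- small_flask: the smaller conical flask, clear glass, loose: 105 mm tall, base 64 mm across, neck 27 mm across. Origin: centre of its underside; z up. Not needed: to be left standing where it is
- beaker: small plain glass beaker, loose, 48 mm across, 70 mm tall, in which the funnel stands at the start. Origin: centre of its underside; z up. To be left standing where it is
Not all that is in view belongs to the job. What is shaped like the beaker but red is not meant. Of the things shaped like the dish, the aluminium one is meant.

How it is judged:
By the outcome, as a careful person would: the job done as asked, in the order asked, and still so for the second after the job is handed in, with the robot touching nothing.
It also fails if it takes over 102 s, if anything falls off the work surface, if the arm or the gripper's body presses on something with over 40 N, if the wrist force passes 120 N, or if a joint passes its speed limit or range.

## Working session

There is one attempt and no reset: what is moved stays moved. The work goes in short steps, Python scripts to look and compute and a tool call to move; the robot and the scene stay as the last step left them, time stands still between calls to the robot, and variables do not carry over. Pictures are saved under pics/ and viewed, and the job is handed in when it is done.

Besides the shell and the picture viewer there is one more tool, called after ">>>" by a JSON object that holds its "method" and its "body". drive_tool: Moves the arm, as the interface text tells. Its arguments: {"type":"object","properties":{"commands":{"type":"array","items":{"type":"array","items":{"type":"number"}}},"grip_force":{"type":"number"}},"required":["commands"]}

```bash
ls; mkdir -p pics; python3 - <<'E'
from bench import r
import cv2
print(r.get_obs(), r.hold_point_z)
for n in ("side","top","wrist"):
    f=r.grab_frame(n); cv2.imwrite(f"pics/{n}0.png",f["pixels"])
    print(n,{k:v for k,v in f.items() if k!="pixels"})
E
```

```text
pics
{'clock': 0.0, 'joint_pos': array([ 1.25377239,  0.522001  , -0.03631162,  1.59998026,  0.0211689 ,
        1.02111457, -0.11283193]), 'qvel': array([-0.00192398,  0.00079722,  0.00013956,  0.00067318,  0.00152688,
       -0.00155724,  0.00010578]), 'effort': array([-4.61072668e-04, -9.27119637e+01,  1.97923690e+00, -3.69937456e+01,
        1.78656040e-02,  7.94914900e-03,  1.99060361e-05]), 'position': array([ 152.58684724, -605.74750095,  230.74394819]), 'eef_rot': array([-5.50845415e-04,  9.92398701e-01,  1.23063014e-01, -9.92795368e-05]), 'ft_force': array([-0.21369668,  1.11912545,  0.21455536]), 'wrist_torque': array([ 0.0278878 , -0.04449755,  0.02015119]), 'finger_gap': 1.000848504652091} 18.700000000000003
side {'fx': 438.1516978249287, 'fy': 438.1516978249287, 'cx': 312.3418197982939, 'cy': 192.7963073024619, 'extrinsics': array([[-9.87886431e-01, -1.54253911e-01,  1.69153929e-02,
         4.71710365e+02],
       [ 1.25984117e-01, -7.33608872e-01,  6.67791903e-01,
        -1.16445133e+02],
       [-9.06002305e-02,  6.61833630e-01,  7.44155793e-01,
        -1.02823290e+
[... 323 characters left out ...]
4.80305507e-03,  8.39866739e-02,
        -4.91365698e+02],
       [-8.38447285e-02,  2.45646414e-02,  9.96176008e-01,
        -1.21832736e+03],
       [ 0.00000000e+00,  0.00000000e+00,  0.00000000e+00,
         1.00000000e+00]])}
wrist {'fx': 323.5956766232683, 'fy': 323.5956766232683, 'cx': 315.8565383332138, 'cy': 197.37475029681292, 'tool_from_camera': array([[ 3.11785747e-04,  9.63554281e-01,  2.67512712e-01,
         6.67217960e+01],
       [ 9.99999736e-01, -4.75901978e-04,  5.48653266e-04,
         1.10091494e+00],
       [ 6.55967032e-04,  2.67512470e-01, -9.63554175e-01,
        -1.42045301e+02],
       [ 0.00000000e+00,  0.00000000e+00,  0.00000000e+00,
         1.00000000e+00]])}
```

View pics/side0.png

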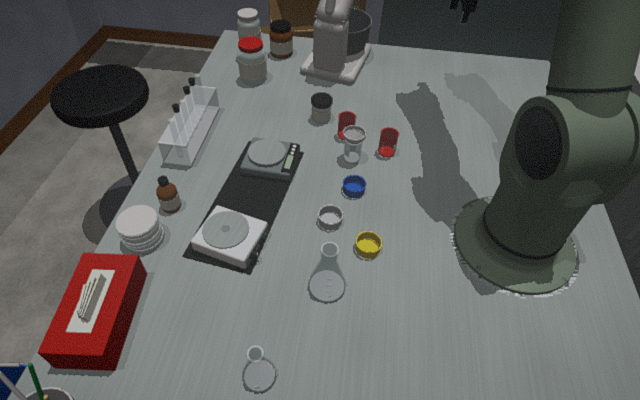

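View pics/top0.png

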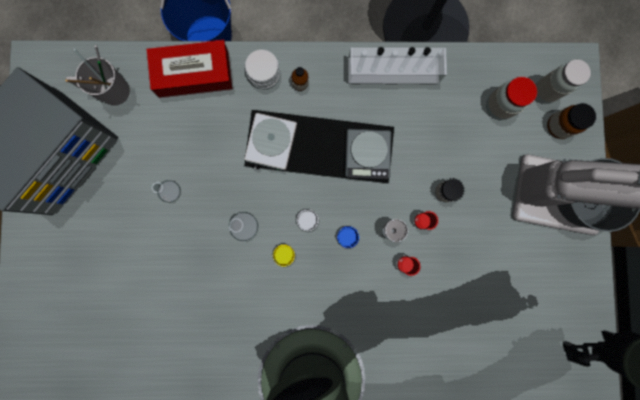

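View pics/wrist0.png

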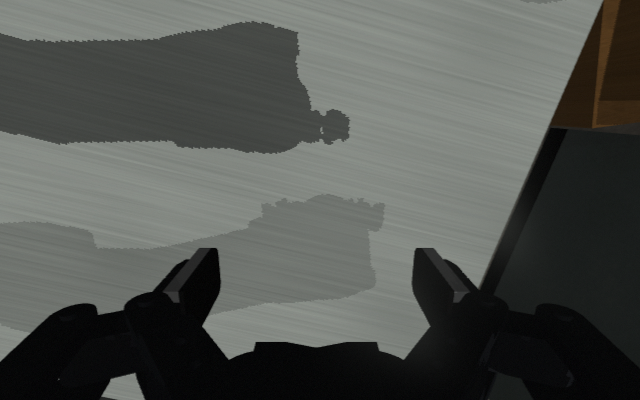

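```bash
cat > h.py <<'E'
from bench import r
import numpy as np, cv2
from scipy.spatial.transform import Rotation as R
def Rq(q): return R.from_quat([q[1],q[2],q[3],q[0]])
def grab(n):
    o=r.get_obs(); f=r.grab_frame(n)
    if n=="wrist":
        T=np.eye(4);T[:3,:3]=Rq(o["eef_rot"]).as_matrix();T[:3,3]=o["position"]
        f["c2w"]=T@f["tool_from_camera"]
    else: f["c2w"]=np.linalg.inv(f["extrinsics"])
    return f
def ray(f,u,v,z):
    d=np.array([(u-f["cx"])/f["fx"],-(v-f["cy"])/f["fy"],-1.]); M=f["c2w"]
    d=M[:3,:3]@d; o=M[:3,3]; return o+d*(z-o[2])/d[2]
def proj(f,p):
    q=np.linalg.inv(f["c2w"])@np.r_[p,1.]; return np.array([f["cx"]+f["fx"]*q[0]/-q[2], f["cy"]-f["fy"]*q[1]/-q[2]])
def crop(f,name,u0,v0,u1,v1,k):
    cv2.imwrite("pics/"+name,cv2.resize(f["pixels"][v0:v1,u0:u1],None,fx=k,fy=k,interpolation=cv2.INTER_CUBIC))
E
python3 - <<'E'
from h import *
t=grab("top"); s=grab("side")
crop(t,"t1.png",140,90,480,290,2.3)
crop(s,"s1.png",180,80,420,400,1.8)
for n,u,v,z in [("stir",271,136,49),("bal",369,148,46),("flaskbase",244,227,0),("smallbase",169,191,0),("dish",306,220,28),("jar",453,189,75),("funnel",396,230,93)]:
    print(n,ray(t,u,v,z).round(0))
for n,u,v,z in [("stir",225,229,49),("bal",268,152,46),("flaskrim",330,249,140),("flaskbase",327,285,0),("smallrim",255,353,105),("smallbase",259,375,0),("dish",330,212,28),("jar",321,100,75),("funnel",354,132,93)]:
    print(n,ray(s,u,v,z).round(0))
E
```

```text
stir [659. 106.  49.]
bal [ 626. -161.   46.]
flaskbase [414. 184.   0.]
smallbase [515. 393.   0.]
dish [431.  12.  28.]
jar [ 509. -379.   75.]
funnel [ 401. -221.   93.]
stir [659. 109.  49.]
bal [ 621. -157.   46.]
flaskrim [417. 187. 140.]
flaskbase [417. 184.   0.]
smallrim [516. 393. 105.]
smallbase [517. 392.   0.]
dish [435.   4.  28.]
jar [ 511. -367.   75.]
funnel [ 404. -221.   93.]
```

View pics/t1.png

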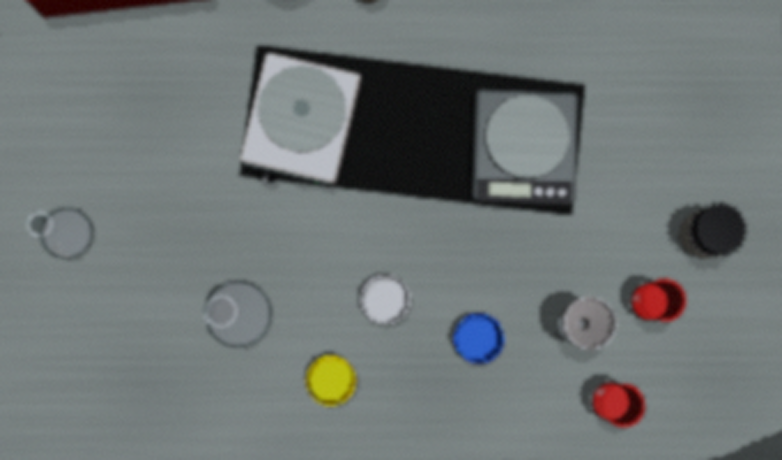

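View pics/s1.png

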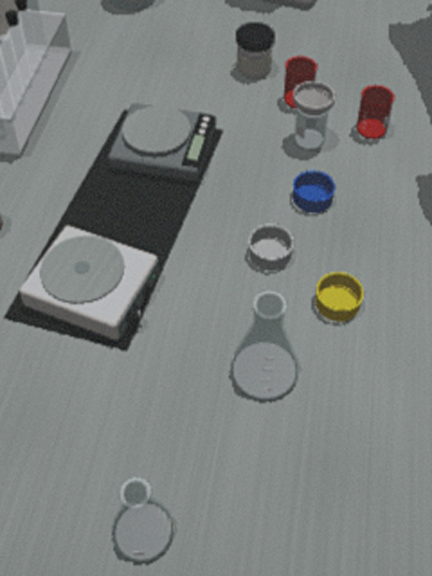

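```bash
cat >> h.py <<'E'
def go(x,y,z,jaw=None):
    """tool shift (m) and turn to world TCP x,y,z; jaw = wanted jaw-axis angle in world deg (mod 180)"""
    o=r.get_obs(); Rc=Rq(o["eef_rot"]); p=o["position"]
    d=Rc.inv().apply(np.array([x,y,z])-p)/1000
    yt=Rc.as_matrix()[:,1]; a=np.degrees(np.arctan2(yt[1],yt[0]))
    if jaw is None: tgt=a
    else: tgt=a+((jaw-a+90)%180-90)
    t=np.radians(tgt); Y=np.array([np.cos(t),np.sin(t),0]); Z=np.array([0,0,-1.]); X=np.cross(Y,Z)
    rv=(Rc.inv()*R.from_matrix(np.c_[X,Y,Z])).as_rotvec()
    print("shift m",d.round(4),"turn",rv.round(4),"| pos",p.round(1),"jaw",a.round(1),"t",round(o["clock"],1),"j",o["joint_pos"].round(2))
E
python3 - <<'E'
from h import *
go(480,-230,250)
E
```

```text
shift m [ 0.4093 -0.2846 -0.0188] turn [-0.0005  0.      0.    ] | pos [ 152.6 -605.9  231. ] jaw -75.9 t 0.2 j [ 1.25  0.52 -0.04  1.6   0.02  1.02 -0.11]
```

>>> {"method": "drive_tool", "body": {"commands": [[0.409, -0.285, -0.019, 0, 0, 0, 0.085], [0.409, -0.285, -0.019, 0, 0, 0, 0.085], [0.409, -0.285, -0.019, 0, 0, 0, 0.085], [0.409, -0.285, -0.019, 0, 0, 0, 0.085], [0.409, -0.285, -0.019, 0, 0, 0, 0.085], [0.409, -0.285, -0.019, 0, 0, 0, 0.085], [0.409, -0.285, -0.019, 0, 0, 0, 0.085], [0.409, -0.285, -0.019, 0, 0, 0, 0.085], [0.409, -0.285, -0.019, 0, 0, 0, 0.085], [0.409, -0.285, -0.019, 0, 0, 0, 0.085]], "grip_force": 30}}

```text
clock: 1.25
position: [480.7, -228.0, 250.5]
eef_rot: [0.0, 0.992, 0.123, 0.0]
ft_force: [0.8, -1.4, -0.4]
finger_gap: 0.996
```

```bash
python3 - <<'E'
from h import *
w=grab("wrist"); cv2.imwrite("pics/w1.png",w["pixels"])
np.save("w1.npy",w["c2w"])
for n,p in [("funnel",(403,-221,93)),("jar",(510,-373,75)),("bal",(623,-159,46)),("dish",(433,8,28)),("stir",(659,107,49))]: print(n,proj(w,p).round(0))
go(470,100,300)
E
```

```text
funnel [289. 252.]
jar [462. 184.]
bal [281.  12.]
dish [103. 158.]
stir [  -9. -117.]
shift m [ 0.0656 -0.3146 -0.0483] turn [-0.002  -0.0037 -0.    ] | pos [ 485.9 -220.9  250.8] jaw -75.4 t 1.3 j [ 0.47  0.36 -0.2   1.81  0.08  0.98 -1.08]
```

View pics/w1.png

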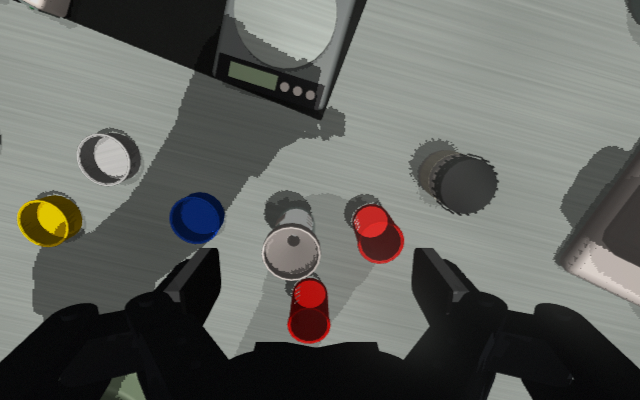

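>>> {"method": "drive_tool", "body": {"commands": [[0.065, -0.315, -0.05, 0, 0, 0, 0.085], [0.065, -0.315, -0.05, 0, 0, 0, 0.085], [0.065, -0.315, -0.05, 0, 0, 0, 0.085], [0.065, -0.315, -0.05, 0, 0, 0, 0.085], [0.065, -0.315, -0.05, 0, 0, 0, 0.085], [0.065, -0.315, -0.05, 0, 0, 0, 0.085], [0.065, -0.315, -0.05, 0, 0, 0, 0.085], [0.065, -0.315, -0.05, 0, 0, 0, 0.085], [0.065, -0.315, -0.05, 0, 0, 0, 0.085]]}}

```text
clock: 2.2
position: [465.7, 91.5, 300.2]
eef_rot: [0.0, 0.992, 0.123, -0.0]
ft_force: [0.3, 0.0, -0.6]
finger_gap: 0.993
```

```bash
python3 - <<'E'
from h import *
print(np.abs(r.get_obs()["qvel"]).max())
w=grab("wrist"); cv2.imwrite("pics/w2.png",w["pixels"])
for n,p in [("flask",(416,186,140)),("flaskb",(416,184,0)),("dish",(433,8,28)),("stir",(659,107,49))]: print(n,proj(w,p).round(0))
go(416,186,106)
print(np.abs(r.get_obs()["qvel"]).max())
E
```

```text
0.02360028902637382
flask [209. 205.]
flaskb [242. 176.]
dish [370. 200.]
stir [345. -13.]
shift m [-0.025  -0.1046  0.1941] turn [ 0.0003  0.0003 -0.    ] | pos [465.7  90.8 300.1] jaw -75.9 t 2.2 j [ 0.    0.22 -0.38  1.88  0.09  1.06 -1.74]
0.016450571386464385
```

View pics/w2.png

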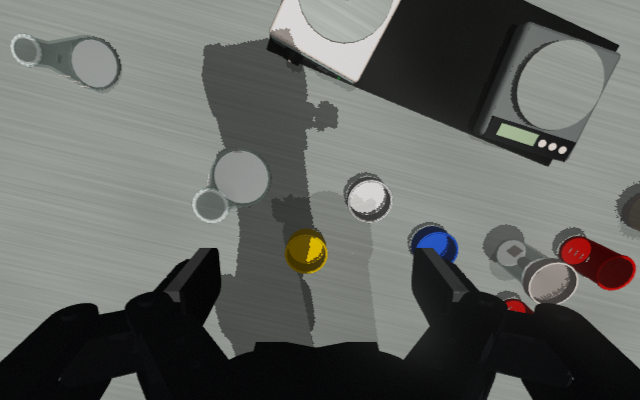

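```bash
python3 - <<'E'
from h import *
f=grab("wrist"); crop(f,"w2c.png",180,130,410,260,3.4)
for n,u,v,z in [("rim",210.5,205,140),("base",241,176,0),("dishtop",369,200,28),("small rim",26,51,105),("smallbase",96,63,0)]: print(n,ray(f,u,v,z).round(1))
E
```

```text
rim [416.7 183.4 140. ]
base [416.  184.8   0. ]
dishtop [432.8   8.5  28. ]
small rim [513.4 389.  105. ]
smallbase [515.3 390.6   0. ]
```

View pics/w2c.png

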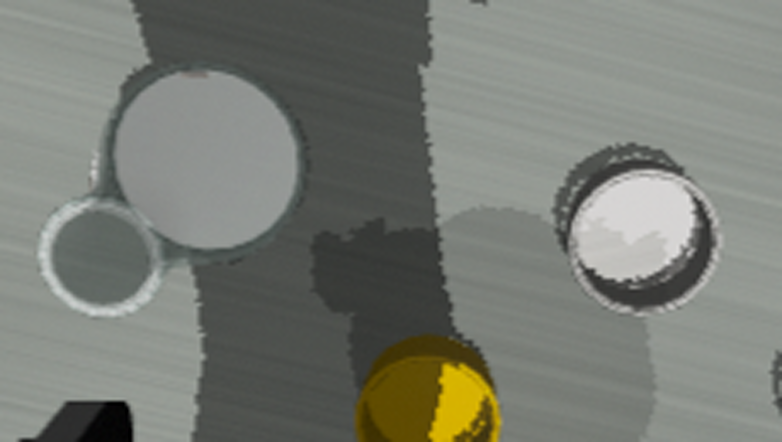

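```bash
python3 - <<'E'
from h import *
go(416.3,184.4,108)
E
```

```text
shift m [-0.0251 -0.1032  0.1921] turn [ 0.0003  0.0004 -0.    ] | pos [465.8  90.4 300.1] jaw -75.9 t 2.3 j [ 0.    0.22 -0.38  1.88  0.09  1.06 -1.74]
```

>>> {"method": "drive_tool", "body": {"commands": [[-0.025, -0.103, 0.06, 0, 0, 0, 0.085], [-0.025, -0.103, 0.09, 0, 0, 0, 0.085], [-0.025, -0.103, 0.1, 0, 0, 0, 0.085], [-0.025, -0.103, 0.1, 0, 0, 0, 0.085], [-0.025, -0.103, 0.1, 0, 0, 0, 0.085], [-0.025, -0.103, 0.1, 0, 0, 0, 0.085]]}}

```text
clock: 2.9
position: [417.3, 184.3, 201.0]
eef_rot: [0.0, 0.993, 0.122, 0.001]
ft_force: [0.8, 0.3, -0.5]
finger_gap: 0.997
```

```bash
python3 - <<'E'
from h import *
go(416.3,184.4,108)
w=grab("wrist"); cv2.imwrite("pics/w3.png",w["pixels"])
E
```

```text
shift m [-0.0011 -0.0003  0.093 ] turn [ 0.0002 -0.001   0.    ] | pos [417.3 184.3 201. ] jaw -76.0 t 2.9 j [-0.2   0.32 -0.43  2.04  0.18  0.81 -2.06]
```

View pics/w3.png

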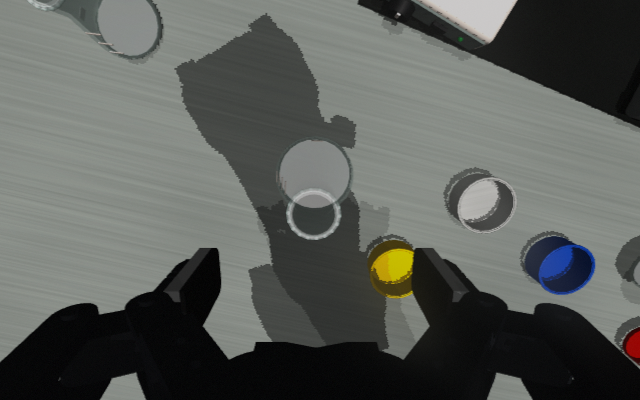

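```bash
python3 - <<'E'
from h import *
w=grab("wrist"); print(ray(w,313.5,214,140), proj(w,(416.3,184.4,140)))
E
```

```text
[416.310572   184.65430797 140.        ] [313.86953775 214.10343028]
```

>>> {"method": "drive_tool", "body": {"commands": [[-0.001, 0, 0.03, 0, 0, 0, 0.085], [-0.001, 0, 0.06, 0, 0, 0, 0.085], [-0.001, 0, 0.085, 0, 0, 0, 0.085], [-0.001, 0, 0.093, 0, 0, 0, 0.085], [-0.001, 0, 0.093, 0, 0, 0, 0.085], [-0.001, 0, 0.093, 0, 0, 0, 0.06], [-0.001, 0, 0.093, 0, 0, 0, 0.04], [-0.001, 0, 0.093, 0, 0, 0, 0.02], [-0.001, 0, 0.093, 0, 0, 0, 0.01], [-0.001, 0, 0.093, 0, 0, 0, 0.01]], "grip_force": 30}}

```text
clock: 4.0
position: [415.8, 185.4, 108.0]
eef_rot: [-0.0, 0.992, 0.123, 0.001]
ft_force: [-1.6, 1.0, 8.8]
finger_gap: 0.377
```

>>> {"method": "drive_tool", "body": {"commands": [[0, 0, -0.005, 0, 0, 0, 0.01], [0, 0, -0.02, 0, 0, 0, 0.01], [0, 0, -0.05, 0, 0, 0, 0.01], [0, 0, -0.09, 0, 0, 0, 0.01], [0, 0, -0.12, 0, 0, 0, 0.01], [0, 0, -0.13, 0, 0, 0, 0.01], [0, 0, -0.13, 0, 0, 0, 0.01]]}}

```text
clock: 4.7
position: [415.9, 185.1, 238.4]
eef_rot: [-0.0, 0.992, 0.123, 0.001]
ft_force: [-0.2, -0.2, -2.0]
finger_gap: 0.38
```

```bash
python3 - <<'E'
from h import *
o=r.get_obs();print(o["finger_gap"],o["ft_force"])
go(600,100,238)
w=grab("wrist"); cv2.imwrite("pics/w4.png",w["pixels"])
E
```

```text
0.3804267122106625 [-0.15937988 -0.18821541 -1.9736499 ]
shift m [0.1578 0.1274 0.0008] turn [-0.0001 -0.0024 -0.    ] | pos [415.9 185.1 238.4] jaw -75.9 t 4.7 j [-0.17  0.27 -0.45  2.    0.15  0.9  -2.03]
```

View pics/w4.png

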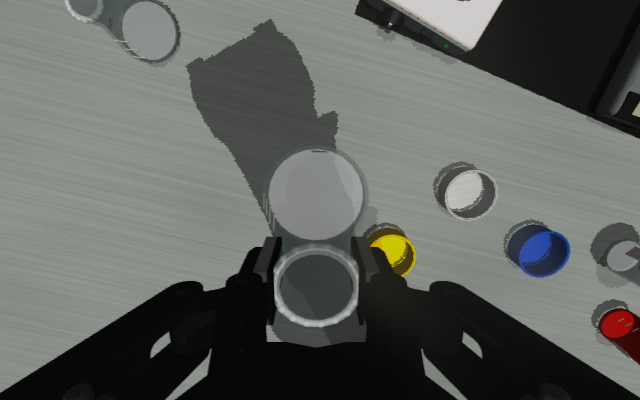

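>>> {"method": "drive_tool", "body": {"commands": [[0.03, 0.025, 0, 0, 0, 0, 0.01], [0.07, 0.055, 0, 0, 0, 0, 0.01], [0.11, 0.09, 0, 0, 0, 0, 0.01], [0.145, 0.115, 0, 0, 0, 0, 0.01], [0.158, 0.127, 0, 0, 0, 0, 0.01], [0.158, 0.127, 0, 0, 0, 0, 0.01], [0.158, 0.127, 0, 0, 0, 0, 0.01], [0.158, 0.127, 0, 0, 0, 0, 0.01]]}}

```text
clock: 5.55
position: [598.6, 101.2, 236.5]
eef_rot: [-0.0, 0.992, 0.124, -0.001]
ft_force: [-0.3, -0.3, -1.2]
finger_gap: 0.379
```

```bash
python3 - <<'E'
from h import *
go(659,107.5,157)
w=grab("wrist"); cv2.imwrite("pics/w5.png",w["pixels"])
p=r.get_obs()["position"]
print(proj(w,(659,107.5,49)),proj(w,p-[0,0,108]),proj(w,p+[0,0,32]))
E
```

```text
shift m [0.0602 0.0088 0.0794] turn [-0.0003  0.0015  0.    ] | pos [598.6 101.2 236.5] jaw -75.8 t 5.5 j [-0.02  0.51 -0.36  1.63  0.2   1.04 -1.76]
[323.87508667 114.18627588] [314.69512938 193.86084813] [313.07736143 288.73901981]
```

View pics/w5.png

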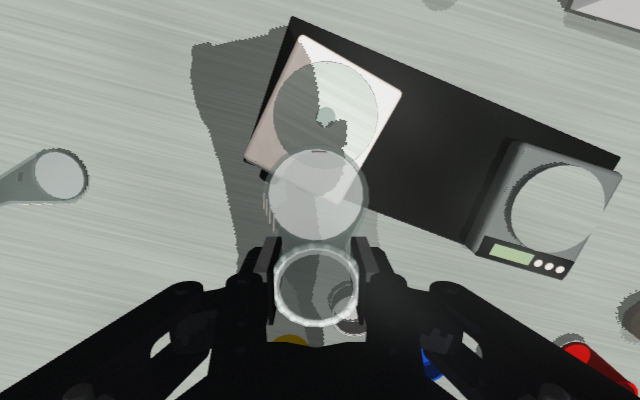

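```bash
python3 - <<'E'
from h import *
w=grab("wrist"); np.save("w5c.npy",w["c2w"]); crop(w,"w5c.png",240,20,400,340,1.85)
crop(w,"w5d.png",480,110,640,290,3.3)
g=cv2.cvtColor(w["pixels"],cv2.COLOR_BGR2HSV)
print(w["pixels"][116,326],w["pixels"][100,350])
print(ray(w,325.7,116,49), ray(w,316,195,128.5))
E
```

```text
[179 185 172] [219 226 220]
[658.05714239 105.35880464  49.        ] [598.10114069 100.01206337 128.5       ]
```

View pics/w5c.png

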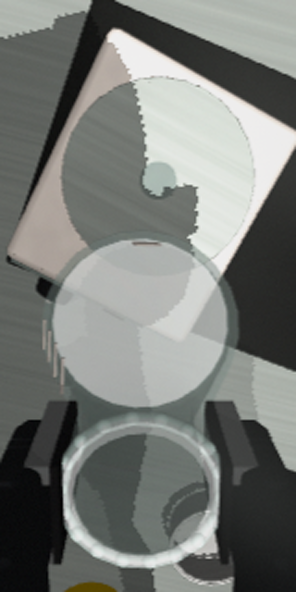

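View pics/w5d.png

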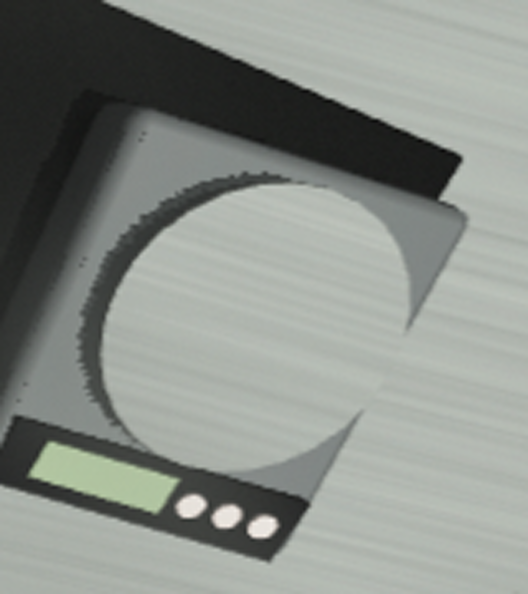

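```bash
python3 - <<'E'
from h import *
go(658.6,106.7,160)
w=grab("wrist"); print(ray(w,557.9,208.8,46))
E
```

```text
shift m [0.0593 0.0093 0.0772] turn [-0.      0.0004  0.    ] | pos [598.9 101.2 237.2] jaw -75.8 t 5.7 j [-0.02  0.51 -0.36  1.63  0.2   1.04 -1.76]
[ 625.85304135 -162.31096135   46.        ]
```

>>> {"method": "drive_tool", "body": {"commands": [[0.02, 0.004, 0.0, 0, 0, 0, 0.01], [0.045, 0.008, 0.01, 0, 0, 0, 0.01], [0.059, 0.009, 0.03, 0, 0, 0, 0.01], [0.059, 0.009, 0.055, 0, 0, 0, 0.01], [0.059, 0.009, 0.067, 0, 0, 0, 0.01], [0.059, 0.009, 0.074, 0, 0, 0, 0.01], [0.059, 0.009, 0.077, 0, 0, 0, 0.01], [0.059, 0.009, 0.077, 0, 0, 0, 0.01], [0.059, 0.009, 0.077, 0, 0, 0, 0.01]]}}

```text
clock: 6.6
position: [659.4, 106.3, 161.3]
eef_rot: [-0.0, 0.992, 0.123, 0.001]
ft_force: [1.1, 0.2, -1.4]
finger_gap: 0.38
```

```bash
python3 - <<'E'
from h import *
go(658.6,106.7,157)
w=grab("wrist"); cv2.imwrite("pics/w6.png",w["pixels"]); s=grab("side"); crop(s,"s6.png",160,120,360,320,3)
E
```

```text
shift m [-0.0006 -0.0006  0.0043] turn [ 0.0001 -0.0013  0.    ] | pos [659.4 106.3 161.3] jaw -75.9 t 6.6 j [-0.04  0.68 -0.33  1.53  0.25  0.97 -1.77]
```

View pics/w6.png

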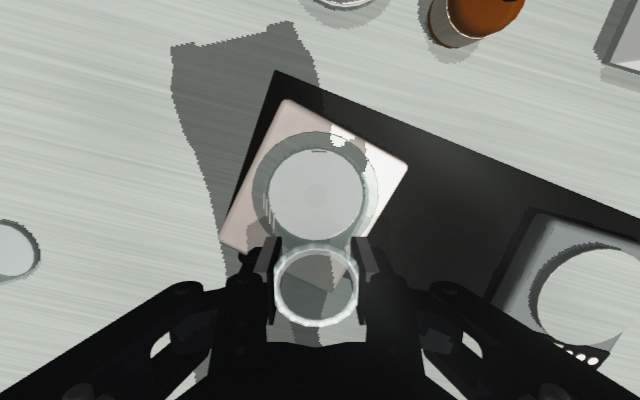

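View pics/s6.png

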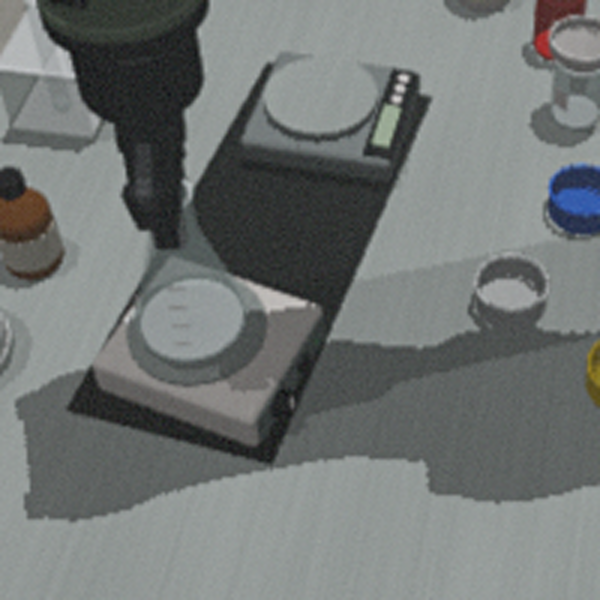

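>>> {"method": "drive_tool", "body": {"commands": [[0, 0, 0.001, 0, 0, 0, 0.01], [0, 0, 0.002, 0, 0, 0, 0.01], [0, 0, 0.003, 0, 0, 0, 0.01], [0, 0, 0.004, 0, 0, 0, 0.01], [0, 0, 0.004, 0, 0, 0, 0.01]]}}

```text
clock: 7.2
position: [659.3, 106.4, 157.1]
eef_rot: [-0.0, 0.992, 0.123, 0.0]
ft_force: [-3.6, 0.0, 10.2]
finger_gap: 0.38
```

>>> {"method": "drive_tool", "body": {"commands": [[0, 0, 0, 0, 0, 0, 0.034], [0, 0, 0, 0, 0, 0, 0.037], [0, 0, 0, 0, 0, 0, 0.042], [0, 0, 0, 0, 0, 0, 0.05], [0, 0, 0, 0, 0, 0, 0.06], [0, 0, 0, 0, 0, 0, 0.07], [0, 0, -0.01, 0, 0, 0, 0.07], [0, 0, -0.04, 0, 0, 0, 0.07], [0, 0, -0.08, 0, 0, 0, 0.075], [0, 0, -0.12, 0, 0, 0, 0.085]]}}

```text
clock: 8.2
position: [658.7, 106.2, 278.4]
eef_rot: [-0.0, 0.992, 0.123, -0.0]
ft_force: [0.8, -0.1, 0.2]
finger_gap: 0.992
```

```bash
python3 - <<'E'
from h import *
o=r.get_obs(); print(o["position"],o["finger_gap"])
w=grab("wrist"); cv2.imwrite("pics/w7.png",w["pixels"])
print("rim pred",proj(w,(659,106.7,189)),"base",proj(w,(659,106.7,49)))
go(420,-100,290,50)
go(403,-221,250,50)
E
```

```text
[658.74813444 106.1881465  278.3848084 ] 0.9923938523289082
rim pred [313.99400637 200.08253399] base [314.76716413 166.83545752]
shift m [-0.284   0.1418 -0.0067] turn [-0.004  -0.0078  0.9447] | pos [660.9 106.9 285.7] jaw -75.9 t 8.2 j [-0.03  0.56 -0.35  1.4   0.2   1.2  -1.73]
shift m [-0.3304  0.255   0.0329] turn [-0.004  -0.0078  0.9447] | pos [660.9 106.9 285.7] jaw -75.9 t 8.2 j [-0.03  0.56 -0.35  1.4   0.2   1.2  -1.73]
```

View pics/w7.png

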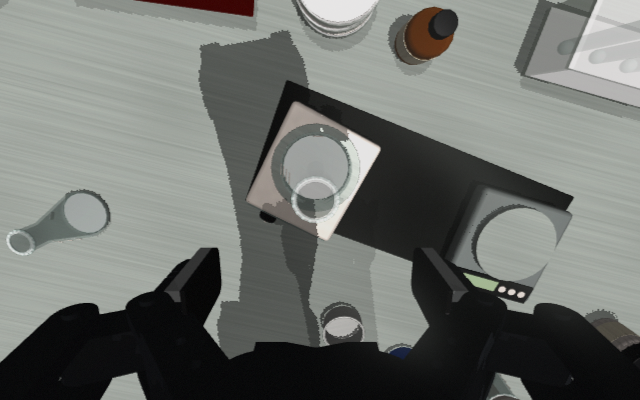

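```bash
python3 - <<'E'
from h import *
go(430,-205,240,-35)
E
```

```text
shift m [-0.3004  0.2461  0.0431] turn [ 0.003  -0.0081 -0.7134] | pos [660.9 106.9 285.7] jaw -75.9 t 8.2 j [-0.03  0.56 -0.35  1.4   0.2   1.2  -1.73]
```

>>> {"method": "drive_tool", "body": {"commands": [[-0.03, 0.025, 0.0, 0, 0, -0.13, 0.085], [-0.07, 0.06, 0.0, 0, 0, -0.26, 0.085], [-0.11, 0.09, 0.0, 0, 0, -0.4, 0.085], [-0.15, 0.12, 0.01, 0, 0, -0.55, 0.085], [-0.19, 0.155, 0.02, 0, 0, -0.65, 0.085], [-0.23, 0.19, 0.03, 0, 0, -0.713, 0.085], [-0.27, 0.22, 0.035, 0, 0, -0.713, 0.085], [-0.3, 0.246, 0.035, 0, 0, -0.713, 0.085], [-0.3, 0.246, 0.035, 0, 0, -0.713, 0.085], [-0.3, 0.246, 0.035, 0, 0, -0.713, 0.085]]}}

```text
clock: 9.25
position: [427.8, -206.6, 241.9]
eef_rot: [0.0, 0.888, 0.461, 0.0]
ft_force: [0.8, 1.0, -0.4]
finger_gap: 0.993
```

>>> {"method": "drive_tool", "body": {"commands": [[0, 0, 0, 0, 0, 0, 0.085], [0, 0, 0, 0, 0, 0, 0.085]]}}

```text
clock: 9.45
position: [429.0, -204.5, 241.5]
eef_rot: [0.0, 0.887, 0.463, 0.0]
ft_force: [0.0, 0.2, 0.3]
finger_gap: 0.991
```

```bash
python3 - <<'E'
from h import *
w=grab("wrist"); cv2.imwrite("pics/w8.png",w["pixels"])
print("pred",proj(w,(403,-221,93)))
go(403,-221,150,-35)
E
```

```text
pred [303.09351041 211.88462758]
shift m [-0.0283 -0.0119  0.0914] turn [ 0.0001 -0.0004  0.0019] | pos [ 428.9 -204.6  241.4] jaw -34.9 t 9.5 j [ 0.7   0.3  -0.46  1.95  0.16  0.93 -0.45]
```

View pics/w8.png

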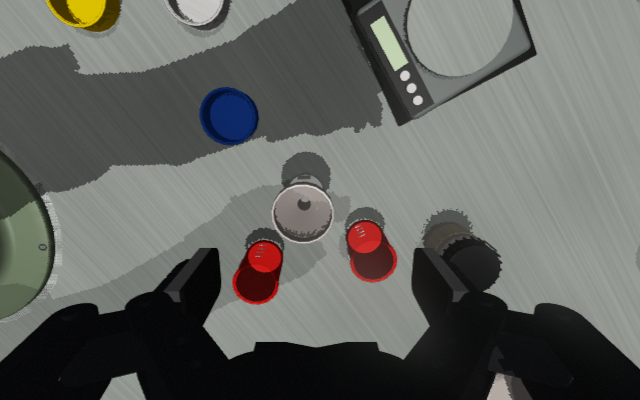

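```bash
python3 - <<'E'
from h import *
w=grab("wrist"); crop(w,"w8c.png",190,160,430,310,3.3)
g=w["pixels"].astype(int)
f=ray(w,302.7,212,93); print(f)
yt=Rq(r.get_obs()["eef_rot"]).as_matrix()
for u,v in [(373,260),(256,282),(303,212)]:
    d=ray(w,u,v,70 if v>220 else 93)-f; print("red rel x,y tool",(yt.T@d).round(0))
E
```

```text
[ 402.49663339 -220.92222692   93.        ]
red rel x,y tool [-61.  73.  23.]
red rel x,y tool [-87. -52.  23.]
red rel x,y tool [0. 0. 0.]
```

View pics/w8c.png

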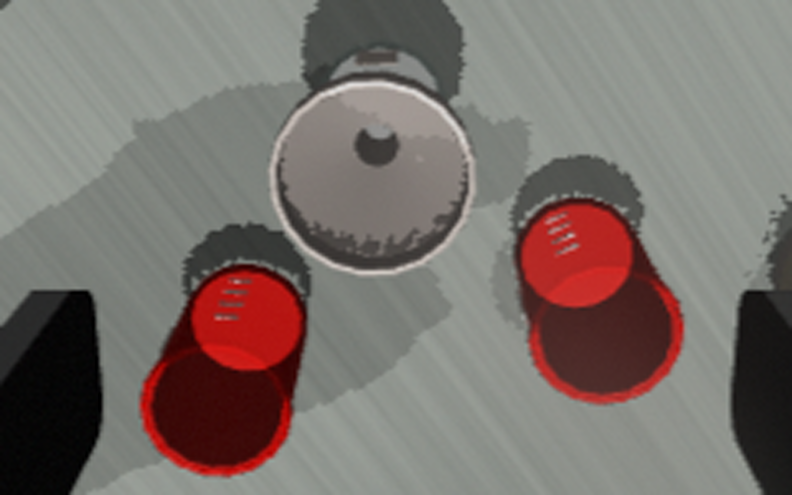

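>>> {"method": "drive_tool", "body": {"commands": [[-0.015, -0.006, 0.04, 0, 0, 0, 0.085], [-0.029, -0.012, 0.08, 0, 0, 0, 0.085], [-0.029, -0.012, 0.1, 0, 0, 0, 0.085], [-0.029, -0.012, 0.1, 0, 0, 0, 0.085], [-0.029, -0.012, 0.1, 0, 0, 0, 0.085]]}}

```text
clock: 10.05
position: [402.5, -222.0, 141.8]
eef_rot: [-0.0, 0.887, 0.462, 0.0]
ft_force: [0.3, -0.2, -0.6]
finger_gap: 0.994
```

```bash
python3 - <<'E'
from h import *
w=grab("wrist"); cv2.imwrite("pics/w9.png",w["pixels"])
print("pred",proj(w,(402,-221.3,93)))
go(402,-221.3,73,-35)
E
```

```text
pred [314.4100144  217.54266921]
shift m [ 0.0003 -0.0012  0.0693] turn [ 0.0012 -0.0004  0.0009] | pos [ 402.8 -222.2  142.3] jaw -35.0 t 10.1 j [ 0.7   0.42 -0.41  2.09  0.26  0.68 -0.49]
```

View pics/w9.png

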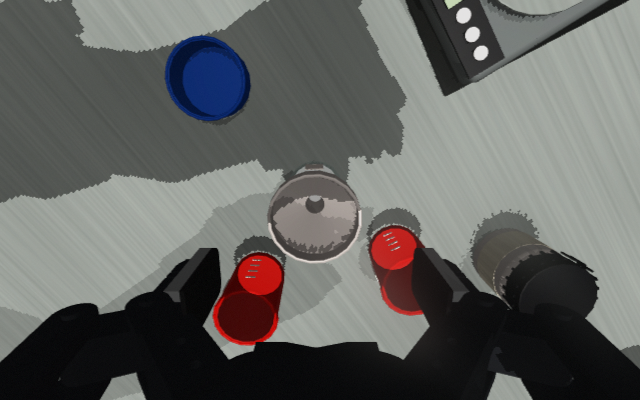

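>>> {"method": "drive_tool", "body": {"commands": [[0, -0.001, 0.03, 0, 0, 0, 0.085], [0, -0.001, 0.055, 0, 0, 0, 0.085], [0, -0.001, 0.069, 0, 0, 0, 0.085], [0, -0.001, 0.069, 0, 0, 0, 0.085], [0, -0.001, 0.069, 0, 0, 0, 0.075], [0, -0.001, 0.069, 0, 0, 0, 0.065], [0, -0.001, 0.069, 0, 0, 0, 0.055], [0, -0.001, 0.069, 0, 0, 0, 0.045], [0, -0.001, 0.069, 0, 0, 0, 0.04]], "grip_force": 20}}

```text
clock: 11.0
position: [401.5, -222.2, 73.2]
eef_rot: [0.001, 0.887, 0.462, 0.0]
ft_force: [-1.2, 0.9, 10.3]
finger_gap: 0.692
```

```bash
python3 - <<'E'
from h import *
w=grab("wrist"); cv2.imwrite("pics/w10.png",w["pixels"])
s=grab("side"); crop(s,"s10.png",280,60,440,220,3.5)
go(402,-221.3,73,-35)
E
```

```text
shift m [ 0.001  -0.0001  0.0003] turn [ 0.0017 -0.0002 -0.0002] | pos [ 401.5 -222.2   73.3] jaw -35.0 t 11.1 j [ 0.64  0.54 -0.34  2.14  0.36  0.51 -0.58]
```

View pics/w10.png

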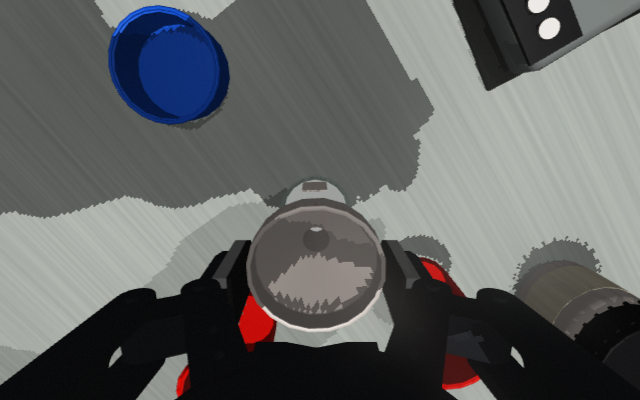

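View pics/s10.png

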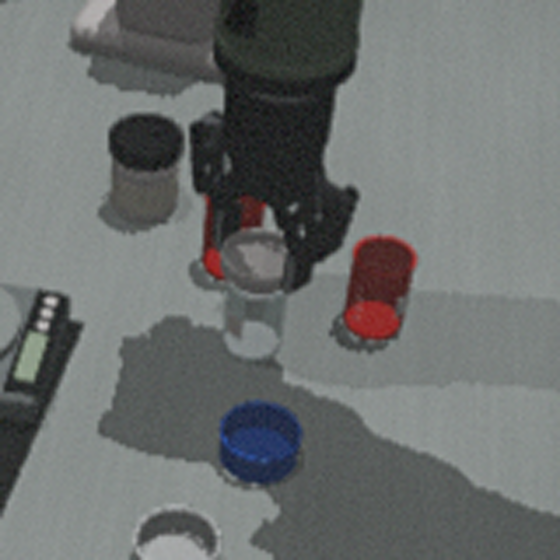

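>>> {"method": "drive_tool", "body": {"commands": [[0, 0, -0.005, 0, 0, 0, 0.04], [0, 0, -0.015, 0, 0, 0, 0.04], [0, 0, -0.035, 0, 0, 0, 0.04], [0, 0, -0.06, 0, 0, 0, 0.04], [0, 0, -0.085, 0, 0, 0, 0.04], [0, 0, -0.12, 0, 0, 0, 0.04], [0, 0, -0.16, 0, 0, 0, 0.04], [0, 0, -0.19, 0, 0, 0, 0.04], [0, 0, -0.2, 0, 0, 0, 0.04], [0, 0, -0.2, 0, 0, 0, 0.04]]}}

```text
clock: 12.1
position: [401.2, -222.1, 273.9]
eef_rot: [0.001, 0.887, 0.462, 0.001]
ft_force: [0.6, 0.0, -1.3]
finger_gap: 0.692
```

```bash
python3 - <<'E'
from h import *
w=grab("wrist"); cv2.imwrite("pics/w11.png",w["pixels"])
s=grab("side"); crop(s,"s11.png",280,20,440,180,3.5)
go(560,20,280,-76)
E
```

```text
shift m [ 0.2896 -0.0081 -0.0083] turn [-6.000e-04  5.000e-04  7.153e-01] | pos [ 400.4 -221.8  271.7] jaw -35.0 t 12.2 j [ 0.78  0.23 -0.48  1.95  0.13  0.99 -0.37]
```

View pics/w11.png

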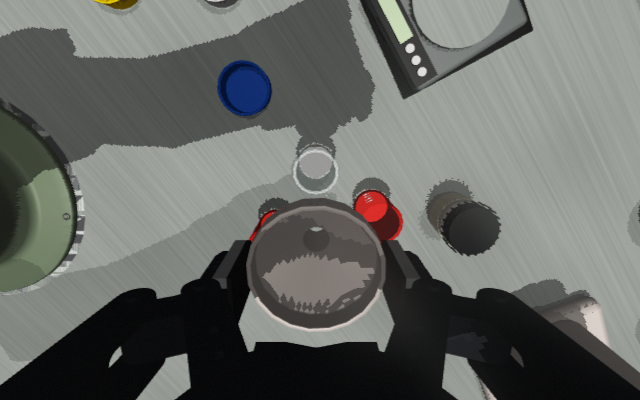

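View pics/s11.png

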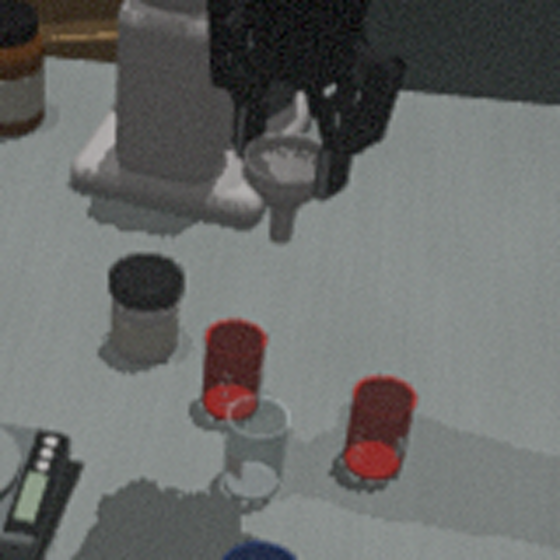

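```bash
python3 - <<'E'
from h import *
o=r.get_obs(); w=grab("wrist"); p=o["position"]; M=Rq(o["eef_rot"]).as_matrix()
# lip edges left/right/top/bottom
L,Rr,T,B=[ray(w,*q,p[2]+19.7) for q in [(247.5,264),(385,264),(316,199.5),(316,328)]]
print("lip tool xy",(M.T@((T+B)/2-p)).round(1),(M.T@((L+Rr)/2-p)).round(1), np.linalg.norm(T-B),np.linalg.norm(L-Rr))
print("hole",(M.T@(ray(w,316,238.5,p[2]+19.7-37)-p)).round(1))
E
```

```text
lip tool xy [  2.    0.2 -19.7] [  3.6   0.3 -19.7] 59.01785830887293 57.2089059260575
hole [-0.5  0.2 17.3]
```

```bash
python3 - <<'E'
from h import *
go(620,80,290,-35)
E
```

```text
shift m [ 0.3732  0.0068 -0.0187] turn [-0.0016  0.0002 -0.0001] | pos [ 400.3 -221.7  271.3] jaw -35.0 t 12.2 j [ 0.78  0.23 -0.48  1.95  0.13  0.99 -0.37]
```

>>> {"method": "drive_tool", "body": {"commands": [[0.03, 0.0, -0.01, 0, 0, 0, 0.04], [0.07, 0.001, -0.018, 0, 0, 0, 0.04], [0.115, 0.002, -0.018, 0, 0, 0, 0.04], [0.16, 0.003, -0.018, 0, 0, 0, 0.04], [0.205, 0.004, -0.018, 0, 0, 0, 0.04], [0.25, 0.005, -0.018, 0, 0, 0, 0.04], [0.295, 0.006, -0.018, 0, 0, 0, 0.04], [0.335, 0.007, -0.018, 0, 0, 0, 0.04], [0.36, 0.007, -0.018, 0, 0, 0, 0.04], [0.373, 0.007, -0.018, 0, 0, 0, 0.04]]}}

```text
clock: 13.25
position: [620.8, 82.1, 288.3]
eef_rot: [-0.001, 0.886, 0.463, -0.001]
ft_force: [-0.6, -0.7, 0.1]
finger_gap: 0.691
```

>>> {"method": "drive_tool", "body": {"commands": [[0, 0, 0, 0, 0, 0, 0.04], [0, 0, 0, 0, 0, 0, 0.04], [0, 0, 0, 0, 0, 0, 0.04]]}}

```text
clock: 13.55
position: [620.2, 78.0, 290.2]
eef_rot: [0.0, 0.887, 0.461, -0.0]
ft_force: [-0.5, -0.3, -0.7]
finger_gap: 0.691
```

```bash
python3 - <<'E'
from h import *
w=grab("wrist"); cv2.imwrite("pics/w12.png",w["pixels"])
print(proj(w,(659,106.5,189)))
go(658.4,105.8,255,-35)
E
```

```text
[336.41536741 136.47941221]
shift m [0.0446 0.0152 0.0354] turn [ 0.0004  0.0005 -0.0017] | pos [620.3  78.1 290.4] jaw -35.1 t 13.6 j [ 0.15  0.52 -0.56  1.51  0.29  1.2  -1.07]
```

View pics/w12.png

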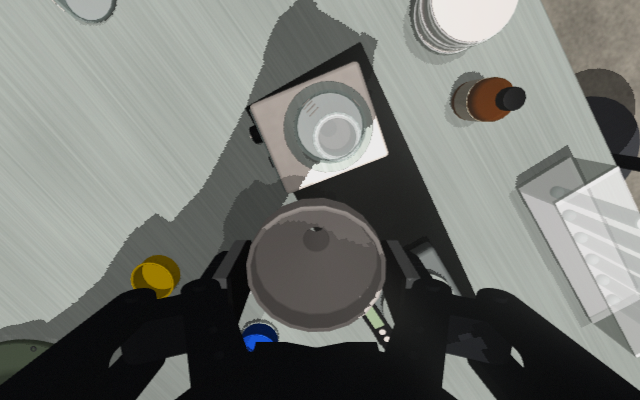

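>>> {"method": "drive_tool", "body": {"commands": [[0.015, 0.005, 0.005, 0, 0, 0, 0.04], [0.03, 0.01, 0.015, 0, 0, 0, 0.04], [0.044, 0.015, 0.03, 0, 0, 0, 0.04], [0.044, 0.015, 0.035, 0, 0, 0, 0.04], [0.044, 0.015, 0.035, 0, 0, 0, 0.04], [0.044, 0.015, 0.035, 0, 0, 0, 0.04]]}}

```text
clock: 14.2
position: [658.0, 106.1, 256.0]
eef_rot: [0.0, 0.887, 0.461, 0.0]
ft_force: [-0.0, 0.0, 0.0]
finger_gap: 0.691
```

```bash
python3 - <<'E'
from h import *
w=grab("wrist"); cv2.imwrite("pics/w13.png",w["pixels"])
s=grab("side"); crop(s,"s13.png",170,120,330,280,3.5)
t=grab("top"); crop(t,"t13.png",210,80,330,180,4)
go(658.4,105.8,202,-35)
E
```

```text
shift m [-0.0005  0.0005  0.0542] turn [ 0.001  -0.0006 -0.0008] | pos [658.2 106.5 256.2] jaw -35.0 t 14.3 j [ 0.09  0.61 -0.54  1.43  0.33  1.19 -1.11]
```

View pics/w13.png

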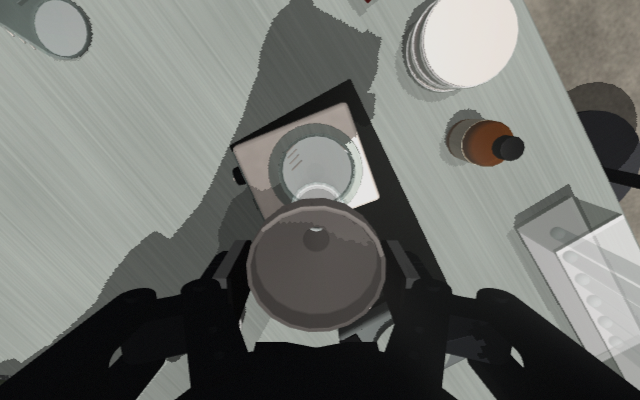

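View pics/s13.png

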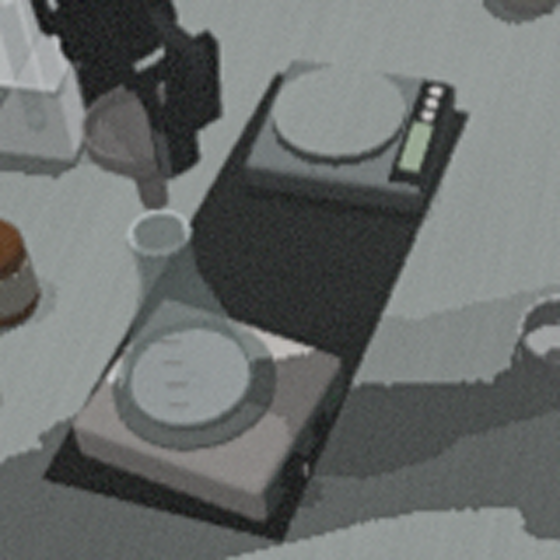

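```bash
python3 - <<'E'
from h import *
s=grab("side"); 
for p in [(659,106.5,189),(658.6,107,213.5),(658.6,107,275.5)]:
    q=proj(s,p); print(q,(q-[170,120])*3.5)
E
```

```text
[216.12827978 185.46966121] [161.44897923 229.14381424]
[214.41710308 177.17094733] [155.45986076 200.09831567]
[209.41938337 153.94421831] [137.96784179 118.80476408]
```

```bash
python3 - <<'E'
import cv2
a=cv2.imread("pics/s13.png")[60:300,50:250]; cv2.imwrite("pics/s13z.png",cv2.resize(a,None,fx=2.5,fy=2.5))
E
```

```text
(no output)
```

View pics/s13z.png

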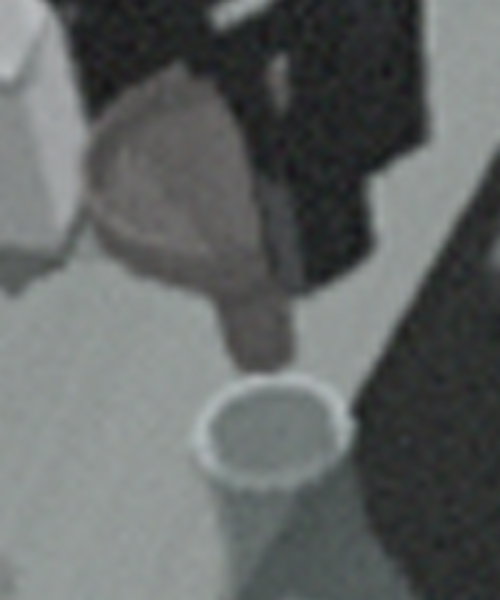

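View pics/t13.png

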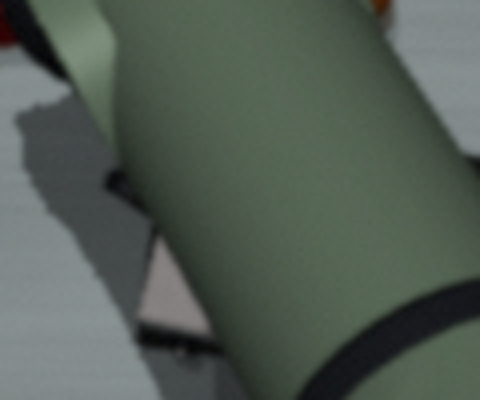

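>>> {"method": "drive_tool", "body": {"commands": [[0, 0, 0.008, 0, 0, 0, 0.04], [0, 0, 0.018, 0, 0, 0, 0.04], [0, 0, 0.026, 0, 0, 0, 0.04], [0, 0, 0.032, 0, 0, 0, 0.04], [0, 0, 0.035, 0, 0, 0, 0.04], [0, 0, 0.035, 0, 0, 0, 0.04]]}}

```text
clock: 15.0
position: [658.0, 107.0, 219.8]
eef_rot: [-0.0, 0.887, 0.462, -0.0]
ft_force: [-0.2, -0.5, 0.2]
finger_gap: 0.692
```

```bash
python3 - <<'E'
from h import *
s=grab("side"); crop(s,"s14.png",180,140,260,260,5)
go(658.4,105.8,202,-35)
E
```

```text
shift m [-0.0009  0.0009  0.0182] turn [-0.0002  0.     -0.0001] | pos [658.2 107.1 220.2] jaw -35.0 t 15.1 j [ 0.08  0.65 -0.54  1.47  0.35  1.12 -1.13]
```

View pics/s14.png

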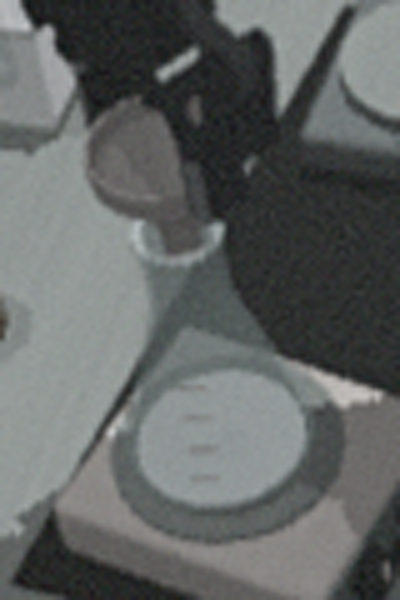

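Stem is in the neck (rim at crop (178,240), stem inside), no contact force. I'll lower on.

>>> {"method": "drive_tool", "body": {"commands": [[0, 0, 0.004, 0, 0, 0, 0.04], [0, 0, 0.008, 0, 0, 0, 0.04], [0, 0, 0.012, 0, 0, 0, 0.04], [0, 0, 0.015, 0, 0, 0, 0.04], [0, 0, 0.016, 0, 0, 0, 0.04], [0, 0, 0.016, 0, 0, 0, 0.04], [0, 0, 0.016, 0, 0, 0, 0.04]]}}

```text
clock: 15.75
position: [658.3, 107.0, 204.4]
eef_rot: [0.0, 0.887, 0.462, 0.0]
ft_force: [0.4, -0.1, -0.1]
finger_gap: 0.692
```

>>> {"method": "drive_tool", "body": {"commands": [[0, 0, 0.001, 0, 0, 0, 0.04], [0, 0, 0.0015, 0, 0, 0, 0.04], [0, 0, 0.002, 0, 0, 0, 0.04], [0, 0, 0.0025, 0, 0, 0, 0.04], [0, 0, 0.003, 0, 0, 0, 0.04]]}}

```text
clock: 16.25
position: [658.4, 107.0, 201.5]
eef_rot: [0.0, 0.887, 0.462, 0.0]
ft_force: [0.9, 0.3, 2.8]
finger_gap: 0.69
```

>>> {"method": "drive_tool", "body": {"commands": [[0, 0, 0, 0, 0, 0, 0.06], [0, 0, 0, 0, 0, 0, 0.061], [0, 0, 0, 0, 0, 0, 0.063], [0, 0, 0, 0, 0, 0, 0.067], [0, 0, 0, 0, 0, 0, 0.073], [0, 0, 0, 0, 0, 0, 0.08], [0, 0, 0, 0, 0, 0, 0.085], [0, 0, -0.01, 0, 0, 0, 0.085], [0, 0, -0.04, 0, 0, 0, 0.085], [0, 0, -0.08, 0, 0, 0, 0.085]]}}

```text
clock: 17.25
position: [657.5, 106.8, 281.6]
eef_rot: [-0.0, 0.887, 0.462, -0.001]
ft_force: [0.0, -0.3, 0.2]
finger_gap: 0.992
```

```bash
python3 - <<'E'
from h import *
s=grab("side"); crop(s,"s15.png",170,130,290,270,4)
w=grab("wrist"); cv2.imwrite("pics/w15.png",w["pixels"])
print(proj(w,(659,106.5,221)),proj(w,(659,106.5,49)))
go(450,-10,290,-76); go(433,8.5,3,-76)
E
```

```text
[315.51038062 210.99166605] [315.12660104 167.50874459]
shift m [-0.217  -0.1042 -0.0044] turn [ 0.0027 -0.0072  0.7152] | pos [659.9 107.9 287.3] jaw -35.0 t 17.4 j [ 0.09  0.59 -0.55  1.39  0.31  1.24 -1.1 ]
shift m [-0.2132 -0.1302  0.2825] turn [ 0.0027 -0.0072  0.7152] | pos [659.9 107.9 287.3] jaw -35.0 t 17.4 j [ 0.09  0.59 -0.55  1.39  0.31  1.24 -1.1 ]
```

View pics/s15.png

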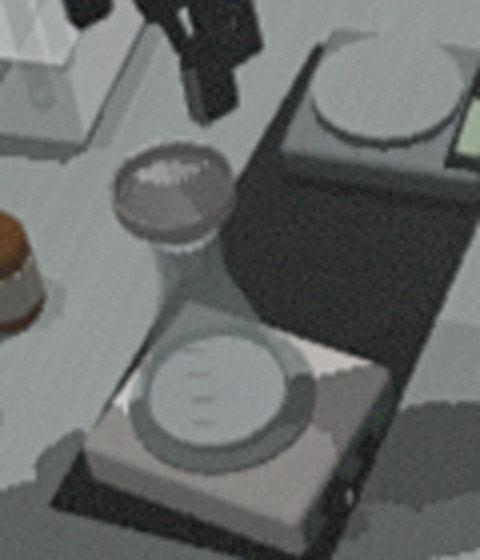

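View pics/w15.png

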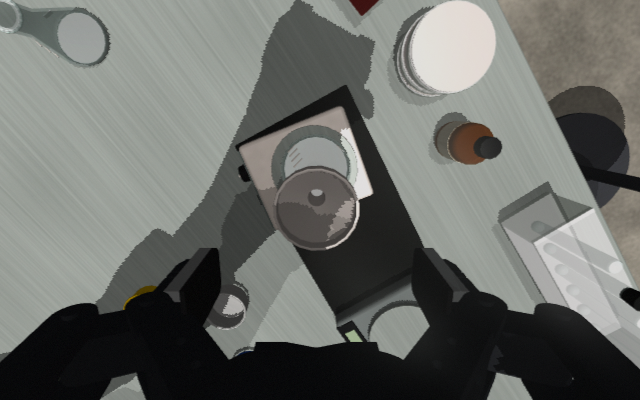

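```bash
python3 - <<'E'
from h import *
go(433,8.5,180,-5)
E
```

```text
shift m [-0.2122 -0.1293  0.1055] turn [ 0.0063 -0.0043 -0.524 ] | pos [659.9 107.9 287.3] jaw -35.0 t 17.4 j [ 0.09  0.59 -0.55  1.39  0.31  1.24 -1.1 ]
```

>>> {"method": "drive_tool", "body": {"commands": [[-0.03, -0.02, 0.0, 0, 0, -0.1, 0.085], [-0.07, -0.043, 0.0, 0, 0, -0.25, 0.085], [-0.11, -0.067, 0.01, 0, 0, -0.4, 0.085], [-0.15, -0.092, 0.03, 0, 0, -0.524, 0.085], [-0.19, -0.115, 0.06, 0, 0, -0.524, 0.085], [-0.211, -0.128, 0.09, 0, 0, -0.524, 0.085], [-0.211, -0.128, 0.1, 0, 0, -0.524, 0.085], [-0.211, -0.128, 0.1, 0, 0, -0.524, 0.085], [-0.211, -0.128, 0.1, 0, 0, -0.524, 0.085], [-0.211, -0.128, 0.1, 0, 0, -0.524, 0.085]]}}

```text
clock: 18.35
position: [433.5, 8.3, 182.1]
eef_rot: [0.0, 0.737, 0.676, 0.001]
ft_force: [-0.8, 0.3, 0.1]
finger_gap: 0.994
```

```bash
python3 - <<'E'
from h import *
w=grab("wrist"); cv2.imwrite("pics/w16.png",w["pixels"])
print(proj(w,(433,8.5,28)))
go(433,8.5,3,-5)
E
```

```text
[315.76334025 181.12138641]
shift m [ 0.0002 -0.0005  0.179 ] turn [ 0.0014 -0.0005  0.0007] | pos [433.3   8.2 182. ] jaw -5.0 t 18.4 j [ 0.42  0.36 -0.7   2.11  0.33  0.78 -0.57]
```

View pics/w16.png

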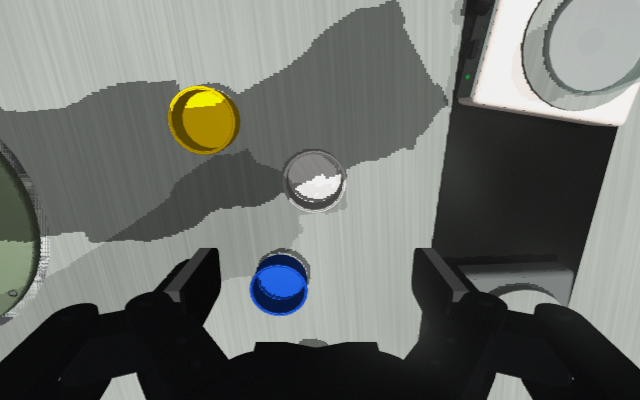

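>>> {"method": "drive_tool", "body": {"commands": [[0, 0, 0.04, 0, 0, 0, 0.085], [0, 0, 0.085, 0, 0, 0, 0.085], [0, 0, 0.13, 0, 0, 0, 0.085], [0, 0, 0.16, 0, 0, 0, 0.085], [0, 0, 0.175, 0, 0, 0, 0.085], [0, 0, 0.179, 0, 0, 0, 0.085], [0, 0, 0.179, 0, 0, 0, 0.085], [0, 0, 0.179, 0, 0, 0, 0.085]]}}

```text
clock: 19.2
position: [433.1, 7.7, 3.2]
eef_rot: [0.001, 0.737, 0.676, 0.001]
ft_force: [0.3, -0.6, 0.1]
finger_gap: 0.994
```

>>> {"method": "drive_tool", "body": {"commands": [[0, 0, 0, 0, 0, 0, 0.075], [0, 0, 0, 0, 0, 0, 0.065], [0, 0, 0, 0, 0, 0, 0.055], [0, 0, 0, 0, 0, 0, 0.045], [0, 0, 0, 0, 0, 0, 0.04], [0, 0, 0, 0, 0, 0, 0.04]], "grip_force": 20}}

```text
clock: 19.8
position: [432.7, 7.4, 2.9]
eef_rot: [0.0, 0.737, 0.676, 0.0]
ft_force: [-1.4, -0.8, 12.4]
finger_gap: 0.67
```

```bash
python3 - <<'E'
from h import *
w=grab("wrist"); cv2.imwrite("pics/w17.png",w["pixels"])
go(433,8.5,3,-5)
E
```

```text
shift m [ 0.0011  0.0002 -0.0001] turn [ 0.0011  0.0002 -0.0001] | pos [432.7   7.4   2.9] jaw -5.0 t 19.9 j [ 0.15  0.68 -0.39  2.22  0.73  0.37 -0.94]
```

View pics/w17.png

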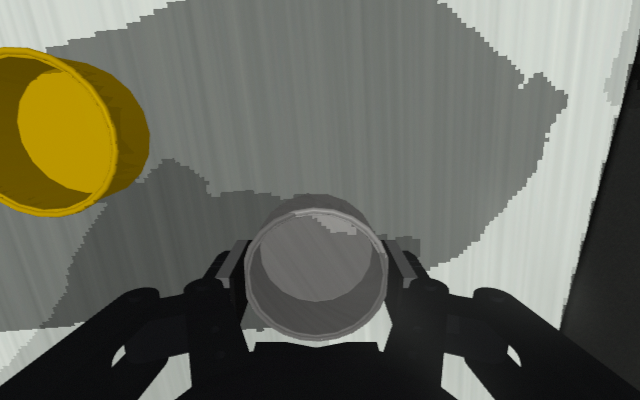

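```bash
python3 - <<'E'
from h import *
o=r.get_obs(); w=grab("wrist"); p=o["position"]; M=Rq(o["eef_rot"]).as_matrix()
L,Rr,T,B=[ray(w,*q,28) for q in [(245.5,272),(387,272),(316,207),(316,340)]]
print((M.T@((T+B)/2-p)).round(1),(M.T@((L+Rr)/2-p)).round(1), np.linalg.norm(T-B),np.linalg.norm(L-Rr))
go(570,-135,160,-5)
E
```

```text
[  0.5  -0.5 -25.1] [  2.9  -0.4 -25.1] 59.44062520830311 56.682556676246335
shift m [-0.13    0.1494 -0.1569] turn [ 0.0011  0.0002 -0.0001] | pos [432.7   7.5   2.9] jaw -5.0 t 19.9 j [ 0.15  0.68 -0.39  2.22  0.73  0.37 -0.94]
```

>>> {"method": "drive_tool", "body": {"commands": [[0, 0, -0.004, 0, 0, 0, 0.04], [0, 0, -0.02, 0, 0, 0, 0.04], [0, 0, -0.06, 0, 0, 0, 0.04], [-0.02, 0.02, -0.1, 0, 0, 0, 0.04], [-0.05, 0.055, -0.13, 0, 0, 0, 0.04], [-0.08, 0.09, -0.157, 0, 0, 0, 0.04], [-0.11, 0.125, -0.157, 0, 0, 0, 0.04], [-0.13, 0.149, -0.157, 0, 0, 0, 0.04], [-0.13, 0.149, -0.157, 0, 0, 0, 0.04], [-0.13, 0.149, -0.157, 0, 0, 0, 0.04]]}}

```text
clock: 20.9
position: [569.1, -135.0, 159.1]
eef_rot: [-0.0, 0.737, 0.675, 0.0]
ft_force: [-1.3, 0.9, -0.1]
finger_gap: 0.67
```

>>> {"method": "drive_tool", "body": {"commands": [[0, 0, 0, 0, 0, 0, 0.04], [0, 0, 0, 0, 0, 0, 0.04]]}}

```text
clock: 21.1
position: [569.0, -134.0, 159.5]
eef_rot: [-0.0, 0.737, 0.676, -0.0]
ft_force: [-0.5, -0.0, -0.9]
finger_gap: 0.672
```

```bash
python3 - <<'E'
from h import *
w=grab("wrist"); cv2.imwrite("pics/w18.png",w["pixels"])
print(proj(w,(626.5,-161,46)))
go(626.5,-161,80,-5)
E
```

```text
[388.10347522 217.65863161]
shift m [-0.0218  0.0595  0.0795] turn [-0.0001  0.0001  0.0013] | pos [ 569.1 -134.2  159.5] jaw -4.9 t 21.1 j [ 0.57  0.61 -0.63  1.75  0.44  0.92 -0.34]
```

View pics/w18.png

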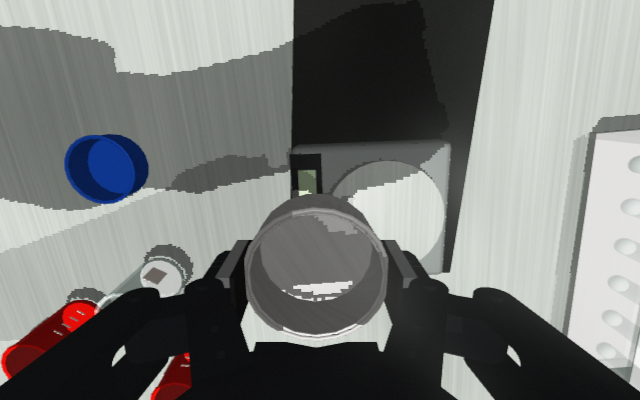

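>>> {"method": "drive_tool", "body": {"commands": [[-0.008, 0.02, 0.0, 0, 0, 0, 0.04], [-0.015, 0.042, 0.01, 0, 0, 0, 0.04], [-0.022, 0.06, 0.04, 0, 0, 0, 0.04], [-0.022, 0.06, 0.065, 0, 0, 0, 0.04], [-0.022, 0.06, 0.08, 0, 0, 0, 0.04], [-0.022, 0.06, 0.09, 0, 0, 0, 0.04], [-0.022, 0.06, 0.095, 0, 0, 0, 0.04], [-0.022, 0.06, 0.095, 0, 0, 0, 0.04], [-0.022, 0.06, 0.095, 0, 0, 0, 0.04]]}}

```text
clock: 22.05
position: [627.6, -162.0, 65.3]
eef_rot: [0.0, 0.737, 0.676, 0.0]
ft_force: [0.0, -1.3, -0.0]
finger_gap: 0.674
```

```bash
python3 - <<'E'
from h import *
w=grab("wrist"); cv2.imwrite("pics/w19.png",w["pixels"])
s=grab("side"); crop(s,"s19.png",210,100,330,200,5)
go(626.5,-161,49,-5)
E
```

```text
shift m [ 0.001  -0.0013  0.0162] turn [0.0012 0.0002 0.0001] | pos [ 627.7 -162.1   65.2] jaw -5.0 t 22.1 j [ 0.52  0.81 -0.56  1.63  0.54  0.85 -0.35]
```

View pics/w19.png

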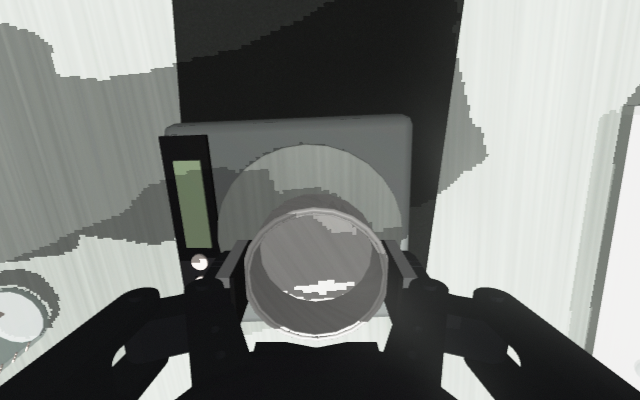

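View pics/s19.png

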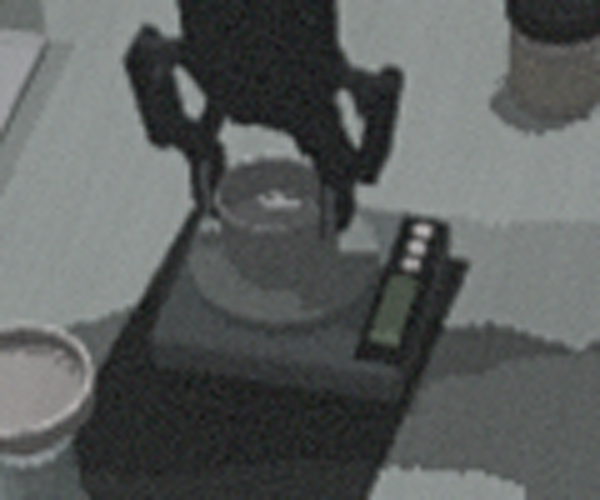

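```bash
python3 - <<'E'
from h import *
w=grab("wrist"); crop(w,"w19c.png",200,120,430,300,3.4)
s=grab("side"); 
E
```

```text
(no output)
```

View pics/w19c.png

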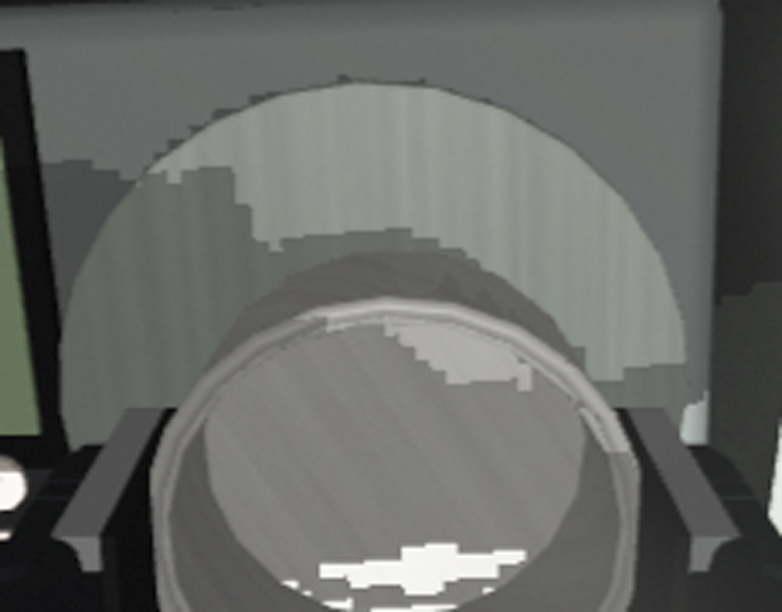

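```bash
python3 - <<'E'
from h import *
from scipy.optimize import least_squares
o=r.get_obs();w=grab("wrist");p=o["position"]
pts=[(62,350),(100,240),(150,170),(250,103),(350,83),(430,87),(530,125),(610,190),(665,270),(684,350)]
P=np.array([ray(w,200+u/3.4,120+v/3.4,46)[:2] for u,v in pts])
for R0 in (50,None):
    f=lambda x:np.hypot(*(P-x[:2]).T)-(R0 or x[2])
    print(least_squares(f,[626,-161,50]).x)
# dish underside: inner floor left/right, outer lip
z=p[2]-2.9
print("floor mid",(ray(w,200+203/3.4,120+440/3.4,z+1)+ray(w,200+583/3.4,120+440/3.4,z+1))/2,
 "lip mid",(ray(w,200+155/3.4,120+500/3.4,z+28)+ray(w,200+638/3.4,120+500/3.4,z+28))/2,p)
E
```

```text
[ 623.61433063 -163.18170145   50.        ]
[ 623.79996455 -161.57255893   48.72514498]
floor mid [ 626.88218466 -161.63948466   63.05172864] lip mid [ 627.71081583 -156.96290808   90.05172864] [ 627.54429725 -162.08790931   64.95172864]
```

>>> {"method": "drive_tool", "body": {"commands": [[0, -0.0035, 0.0, 0, 0, 0, 0.04], [0, -0.0035, 0.006, 0, 0, 0, 0.04], [0, -0.0035, 0.01, 0, 0, 0, 0.04], [0, -0.0035, 0.012, 0, 0, 0, 0.04], [0, -0.0035, 0.013, 0, 0, 0, 0.04], [0, -0.0035, 0.0135, 0, 0, 0, 0.04], [0, -0.0035, 0.0135, 0, 0, 0, 0.04]]}}

```text
clock: 23.0
position: [623.8, -161.6, 50.8]
eef_rot: [-0.0, 0.737, 0.676, 0.0]
ft_force: [0.3, 0.4, -0.2]
finger_gap: 0.668
```

```bash
python3 - <<'E'
from h import *
w=grab("wrist"); crop(w,"w20.png",150,120,450,320,2.6)
go(624.2,-162,49,-5)
E
```

```text
shift m [-0.0003  0.0004  0.0018] turn [ 0.0001 -0.      0.0002] | pos [ 623.8 -161.7   50.8] jaw -5.0 t 23.1 j [ 0.51  0.83 -0.55  1.65  0.55  0.83 -0.36]
```

View pics/w20.png

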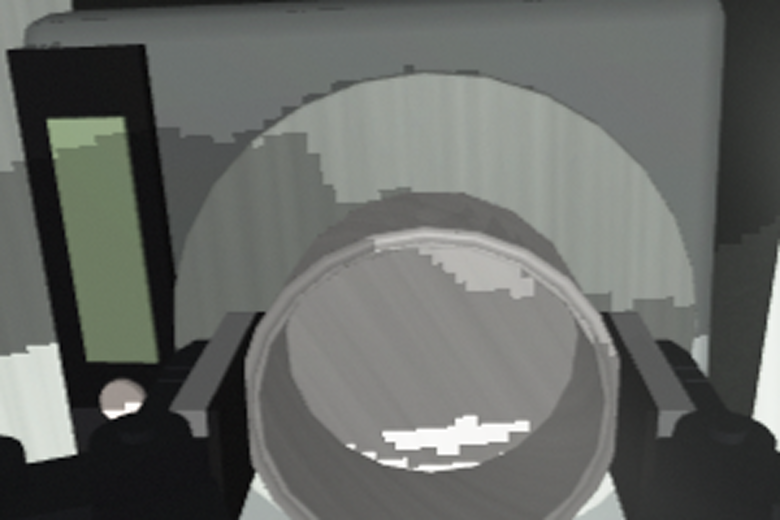

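```bash
python3 - <<'E'
from h import *
w=grab("wrist"); a=ray(w,150+432/2.6,120+72/2.6,46); b=ray(w,150+432/2.6,120+191/2.6,48); print(a,b,np.linalg.norm(a-b))
E
```

```text
[ 627.64696343 -112.86005265   46.        ] [ 625.84409731 -133.63965285   48.        ] 20.95333173430769
```

>>> {"method": "drive_tool", "body": {"commands": [[0, 0, 0.0005, 0, 0, 0, 0.04], [0, 0, 0.001, 0, 0, 0, 0.04], [0, 0, 0.0015, 0, 0, 0, 0.04], [0, 0, 0.002, 0, 0, 0, 0.04], [0, 0, 0.002, 0, 0, 0, 0.04]]}}

```text
clock: 23.6
position: [623.8, -161.7, 49.1]
eef_rot: [0.0, 0.737, 0.676, -0.0]
ft_force: [-1.4, 0.1, 5.7]
finger_gap: 0.672
```

>>> {"method": "drive_tool", "body": {"commands": [[0, 0, 0, 0, 0, 0, 0.058], [0, 0, 0, 0, 0, 0, 0.06], [0, 0, 0, 0, 0, 0, 0.063], [0, 0, 0, 0, 0, 0, 0.067], [0, 0, 0, 0, 0, 0, 0.073], [0, 0, 0, 0, 0, 0, 0.08], [0, 0, 0, 0, 0, 0, 0.085], [0, 0, -0.01, 0, 0, 0, 0.085], [0, 0, -0.04, 0, 0, 0, 0.085], [0, 0, -0.08, 0, 0, 0, 0.085]]}}

```text
clock: 24.6
position: [622.9, -161.4, 129.1]
eef_rot: [-0.001, 0.737, 0.676, -0.001]
ft_force: [0.6, 0.2, 0.4]
finger_gap: 0.994
```

>>> {"method": "drive_tool", "body": {"commands": [[0, 0, -0.03, 0, 0, 0, 0.085], [0, 0, -0.06, 0, 0, 0, 0.085], [0, 0, -0.08, 0, 0, 0, 0.085], [0, 0, -0.08, 0, 0, 0, 0.085]]}}

```text
clock: 25.0
position: [625.0, -161.7, 212.5]
eef_rot: [0.002, 0.737, 0.676, 0.001]
ft_force: [-0.4, -0.6, -0.3]
finger_gap: 0.995
```

```bash
python3 - <<'E'
from h import *
w=grab("wrist"); cv2.imwrite("pics/w21.png",w["pixels"])
print(proj(w,(624,-162,46)),proj(w,(510,-372,75)))
go(520,-350,200,-5);go(520,-350,200,-35)
E
```

```text
[314.73965803 178.72756409] [225.60940066 385.50471621]
shift m [-0.1966 -0.0875  0.0105] turn [0.0025 0.0005 0.0001] | pos [ 624.3 -161.7  210.6] jaw -5.0 t 25.1 j [ 0.57  0.64 -0.64  1.54  0.41  1.09 -0.26]
shift m [-0.1966 -0.0875  0.0105] turn [ 2.500e-03 -1.000e-04  5.237e-01] | pos [ 624.3 -161.7  210.6] jaw -5.0 t 25.1 j [ 0.57  0.64 -0.64  1.54  0.41  1.09 -0.26]
```

View pics/w21.png

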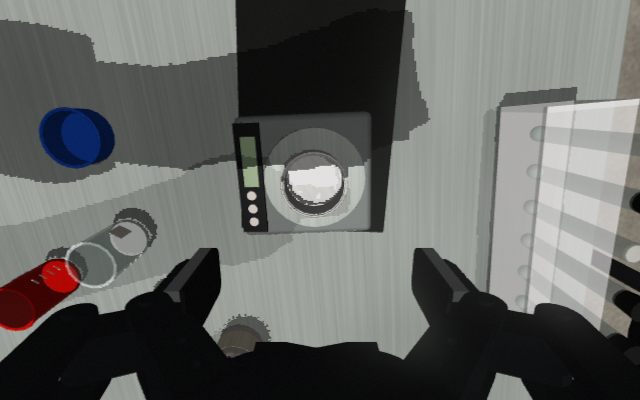

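```bash
python3 - <<'E'
from h import *
go(510,-372,190,-70)
E
```

```text
shift m [-0.2194 -0.0956  0.0205] turn [ 2.5000e-03 -9.0000e-04  1.1346e+00] | pos [ 624.3 -161.7  210.6] jaw -5.0 t 25.1 j [ 0.57  0.64 -0.64  1.54  0.41  1.09 -0.26]
```

>>> {"method": "drive_tool", "body": {"commands": [[-0.03, -0.013, 0.0, 0, 0, 0.12, 0.085], [-0.07, -0.03, 0.0, 0, 0, 0.26, 0.085], [-0.11, -0.047, 0.0, 0, 0, 0.4, 0.085], [-0.15, -0.065, 0.01, 0, 0, 0.55, 0.085], [-0.19, -0.083, 0.018, 0, 0, 0.7, 0.085], [-0.219, -0.096, 0.018, 0, 0, 0.84, 0.085], [-0.219, -0.096, 0.018, 0, 0, 0.98, 0.085], [-0.219, -0.096, 0.018, 0, 0, 1.1, 0.085], [-0.219, -0.096, 0.018, 0, 0, 1.134, 0.085], [-0.219, -0.096, 0.018, 0, 0, 1.134, 0.085]]}}

```text
clock: 26.05
position: [509.0, -371.1, 190.4]
eef_rot: [-0.0, 0.985, 0.175, -0.0]
ft_force: [0.4, 0.0, 0.9]
finger_gap: 0.998
```

>>> {"method": "drive_tool", "body": {"commands": [[0, 0, 0, 0, 0, 0, 0.085], [0, 0, 0, 0, 0, 0, 0.085]]}}

```text
clock: 26.25
position: [509.1, -371.4, 190.6]
eef_rot: [-0.0, 0.985, 0.175, -0.0]
ft_force: [-0.3, -0.4, 0.1]
finger_gap: 0.993
```

```bash
python3 - <<'E'
from h import *
w=grab("wrist"); cv2.imwrite("pics/w22.png",w["pixels"])
print(proj(w,(510,-372,75)))
go(510,-372,100,-70)
E
```

```text
[315.98055119 190.86908016]
shift m [0.0007 0.0009 0.0907] turn [-0.0002  0.0001  0.0024] | pos [ 509.1 -371.4  190.7] jaw -69.9 t 26.3 j [ 0.77  0.59 -0.35  1.61  0.23  0.98 -0.88]
```

View pics/w22.png

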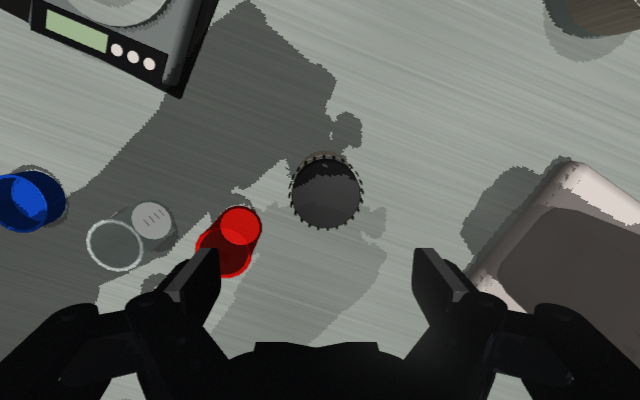

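```bash
python3 - <<'E'
from h import *
w=grab("wrist"); crop(w,"w22c.png",230,120,430,260,3.5)
g=ray(w,326.3,192.5,75); print(g); go(g[0],g[1],110,-70); go(g[0],g[1],22,-70)
s=grab("side"); crop(s,"s22.png",270,60,430,180,4)
E
```

```text
[ 511.61242272 -380.53041786   75.        ]
shift m [-0.0007  0.0094  0.0807] turn [-0.0002  0.      0.0019] | pos [ 509.1 -371.5  190.7] jaw -69.9 t 26.4 j [ 0.77  0.59 -0.35  1.61  0.23  0.98 -0.88]
shift m [-0.0007  0.0094  0.1687] turn [-0.0002  0.      0.0019] | pos [ 509.1 -371.5  190.7] jaw -69.9 t 26.4 j [ 0.77  0.59 -0.35  1.61  0.23  0.98 -0.88]
```

View pics/w22c.png

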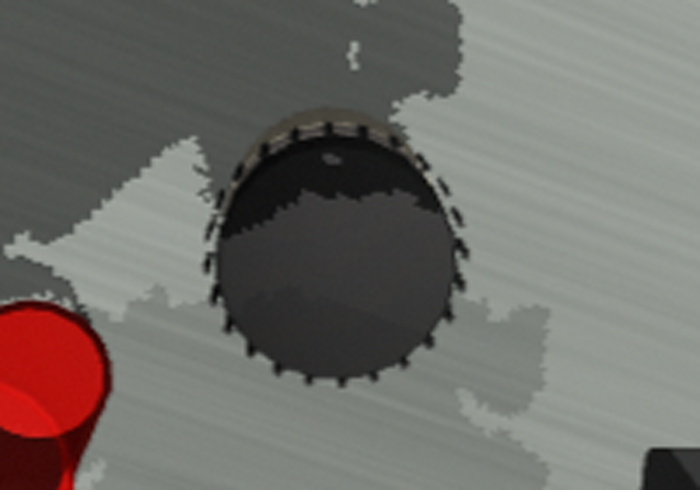

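View pics/s22.png

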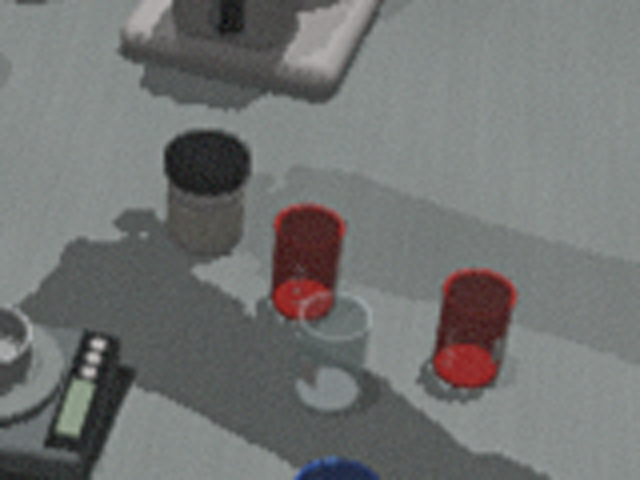

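>>> {"method": "drive_tool", "body": {"commands": [[-0.001, 0.0095, 0.03, 0, 0, 0, 0.085], [-0.001, 0.0095, 0.07, 0, 0, 0, 0.085], [-0.001, 0.0095, 0.11, 0, 0, 0, 0.085], [-0.001, 0.0095, 0.14, 0, 0, 0, 0.085], [-0.001, 0.0095, 0.16, 0, 0, 0, 0.085], [-0.001, 0.0095, 0.168, 0, 0, 0, 0.085], [-0.001, 0.0095, 0.168, 0, 0, 0, 0.085], [-0.001, 0.0095, 0.168, 0, 0, 0, 0.085]]}}

```text
clock: 27.2
position: [511.9, -381.1, 23.8]
eef_rot: [0.0, 0.985, 0.174, 0.0]
ft_force: [-0.3, 0.0, 0.8]
finger_gap: 0.998
```

>>> {"method": "drive_tool", "body": {"commands": [[0, 0, 0, 0, 0, 0, 0.075], [0, 0, 0, 0, 0, 0, 0.065], [0, 0, 0, 0, 0, 0, 0.055], [0, 0, 0, 0, 0, 0, 0.045], [0, 0, 0, 0, 0, 0, 0.04], [0, 0, 0, 0, 0, 0, 0.04]], "grip_force": 40}}

```text
clock: 27.8
position: [511.7, -381.0, 23.8]
eef_rot: [0.0, 0.985, 0.174, 0.0]
ft_force: [-2.7, 1.8, 10.0]
finger_gap: 0.666
```

```bash
python3 - <<'E'
from h import *
w=grab("wrist"); cv2.imwrite("pics/w23.png",w["pixels"])
go(511,-380.5,22)
go(560,-50,200,-40)
E
```

```text
shift m [-0.0005 -0.0007  0.0018] turn [ 0.0009 -0.0005  0.    ] | pos [ 511.8 -381.    23.8] jaw -70.0 t 27.9 j [ 0.73  0.82 -0.28  1.68  0.33  0.69 -0.94]
shift m [ 0.1588 -0.2943 -0.1764] turn [ 1.000e-03 -2.000e-04 -5.229e-01] | pos [ 511.8 -381.    23.8] jaw -70.0 t 27.9 j [ 0.73  0.82 -0.28  1.68  0.33  0.69 -0.94]
```

View pics/w23.png

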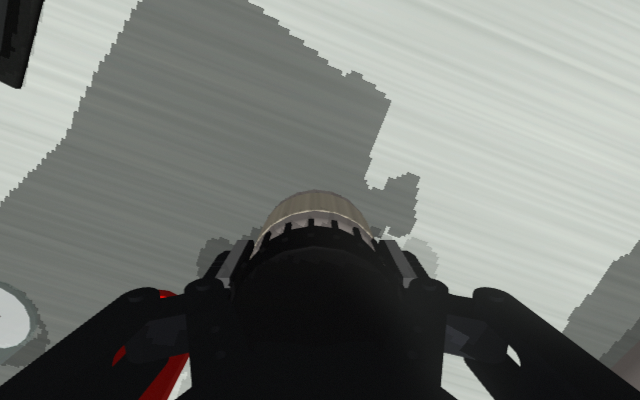

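>>> {"method": "drive_tool", "body": {"commands": [[0, 0, -0.004, 0, 0, 0, 0.04], [0, 0, -0.02, 0, 0, 0, 0.04], [0, 0, -0.06, 0, 0, 0, 0.04], [0.01, -0.02, -0.1, 0, 0, 0, 0.04], [0.03, -0.06, -0.13, 0, 0, -0.05, 0.04], [0.05, -0.1, -0.15, 0, 0, -0.15, 0.04], [0.07, -0.14, -0.15, 0, 0, -0.27, 0.04], [0.095, -0.18, -0.15, 0, 0, -0.4, 0.04], [0.115, -0.22, -0.15, 0, 0, -0.523, 0.04], [0.135, -0.255, -0.15, 0, 0, -0.523, 0.04]]}}

```text
clock: 28.85
position: [550.8, -92.9, 174.1]
eef_rot: [0.0, 0.905, 0.425, 0.0]
ft_force: [1.9, -0.2, -2.3]
finger_gap: 0.672
```

```bash
python3 - <<'E'
from h import *
go(580,-60,160,-40)
o=r.get_obs(); print(o["finger_gap"],o["ft_force"])
E
```

```text
shift m [0.044  0.0015 0.0141] turn [ 0.0009 -0.0003  0.0055] | pos [550.8 -92.9 174.1] jaw -39.7 t 28.9 j [ 0.43  0.53 -0.52  1.82  0.33  0.88 -0.93]
0.6724907211862265 [ 1.92558554 -0.15634752 -2.25748373]
```

>>> {"method": "drive_tool", "body": {"commands": [[0.02, 0, 0, 0, 0, 0, 0.04], [0.04, 0, 0, 0, 0, 0, 0.04], [0.04, 0, 0, 0, 0, 0, 0.04], [0.04, 0, 0, 0, 0, 0, 0.04]]}}

```text
clock: 29.25
position: [576.5, -64.3, 173.5]
eef_rot: [0.0, 0.906, 0.423, 0.0]
ft_force: [-0.9, 0.1, -2.4]
finger_gap: 0.667
```

```bash
python3 - <<'E'
from h import *
w=grab("wrist"); cv2.imwrite("pics/w24.png",w["pixels"])
print(proj(w,(641.5,-27.8,4)),proj(w,(659,106.5,49)),proj(w,(624,-162,46)))
go(641.5,-27.8,40,-40)
E
```

```text
[344.14333763 103.78290559] [248.87798323 -67.60313985] [426.48707368 236.11470813]
shift m [0.0704 0.0261 0.1333] turn [ 0.0004  0.0004 -0.0002] | pos [576.3 -64.9 173.4] jaw -40.0 t 29.3 j [ 0.37  0.56 -0.51  1.76  0.34  0.91 -0.98]
```

View pics/w24.png

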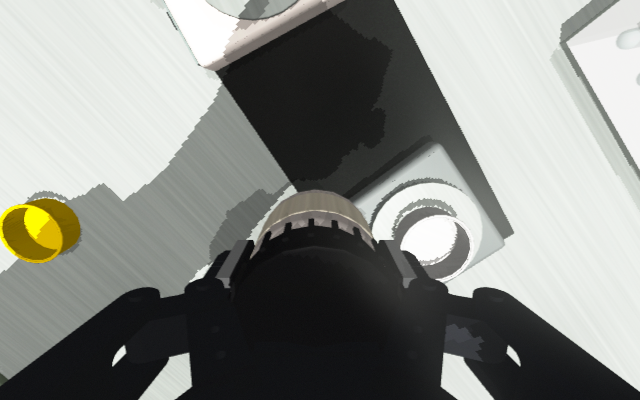

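```bash
python3 - <<'E'
from h import *
w=grab("wrist")
c=np.array([641.5,-27.8])
for a,b in [((220,75),(297,190)),((394,0),(509,232))]:
    A=ray(w,*a,4)[:2];B=ray(w,*b,4)[:2]; d=(B-A)/np.linalg.norm(B-A); n=np.array([-d[1],d[0]])
    print(A.round(1),B.round(1),"dist",(c-A)@n, "ang",np.degrees(np.arctan2(d[1],d[0])))
E
```

```text
[570.9  63.2] [554.  -62.6] dist 82.05869173883522 ang -97.63160481662572
[727.1  10.7] [ 692.  -236.5] dist -79.3045866322935 ang -98.06767858521553
```

>>> {"method": "drive_tool", "body": {"commands": [[0.025, 0.009, 0.0, 0, 0, 0, 0.04], [0.05, 0.018, 0.01, 0, 0, 0, 0.04], [0.07, 0.0258, 0.03, 0, 0, 0, 0.04], [0.07, 0.0258, 0.06, 0, 0, 0, 0.04], [0.07, 0.0258, 0.085, 0, 0, 0, 0.04], [0.07, 0.0258, 0.11, 0, 0, 0, 0.04], [0.07, 0.0258, 0.125, 0, 0, 0, 0.04], [0.07, 0.0258, 0.133, 0, 0, 0, 0.04], [0.07, 0.0258, 0.133, 0, 0, 0, 0.04], [0.07, 0.0258, 0.133, 0, 0, 0, 0.04]]}}

```text
clock: 30.35
position: [641.9, -27.4, 40.8]
eef_rot: [0.0, 0.906, 0.423, 0.001]
ft_force: [-1.1, 1.0, -1.4]
finger_gap: 0.669
```

```bash
python3 - <<'E'
from h import *
w=grab("wrist"); cv2.imwrite("pics/w25.png",w["pixels"])
s=grab("side"); crop(s,"s25.png",170,90,330,250,3.7)
go(641,-27.8,28,-40)
E
```

```text
shift m [-0.001  -0.0005  0.013 ] turn [ 0.0013 -0.001  -0.0001] | pos [642.  -27.3  41. ] jaw -40.0 t 30.4 j [ 0.23  0.82 -0.43  1.66  0.45  0.76 -1.11]
```

View pics/w25.png

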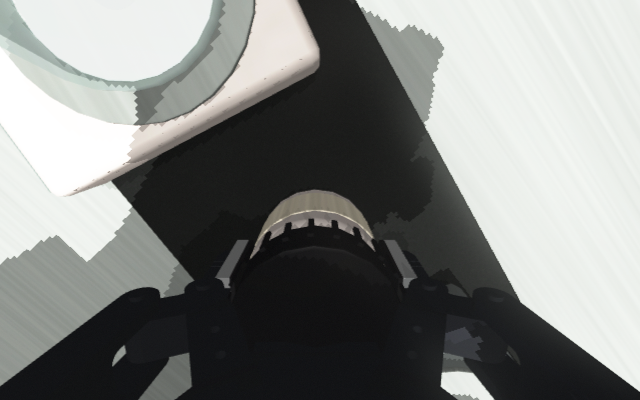

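View pics/s25.png

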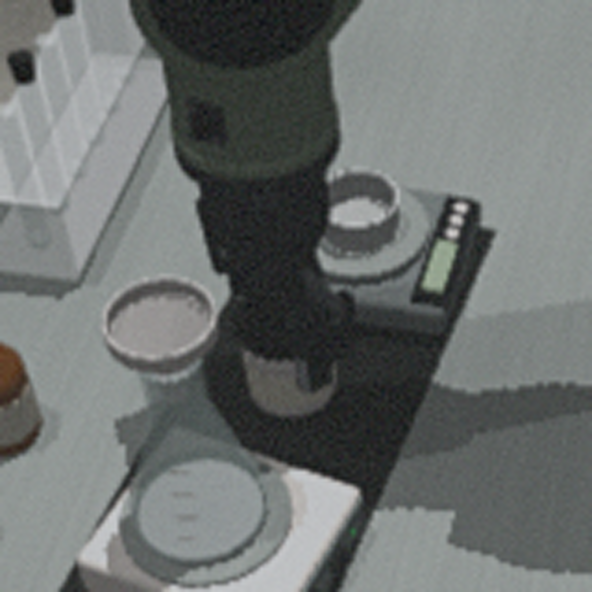

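```bash
python3 - <<'E'
from h import *
w=grab("wrist"); c=r.get_obs()["position"][:2]
for a,b in [((115,180),(194,281)),((366,20),(517,294))]:
    A=ray(w,*a,4)[:2];B=ray(w,*b,4)[:2]; d=(B-A)/np.linalg.norm(B-A); n=np.array([-d[1],d[0]])
    print("dist",(c-A)@n, "ang",np.degrees(np.arctan2(d[1],d[0])))
E
```

```text
dist 83.238372995415 ang -99.0406247065995
dist -80.57843109665322 ang -96.84426714601668
```

>>> {"method": "drive_tool", "body": {"commands": [[-0.001, -0.0005, 0.003, 0, 0, 0, 0.04], [-0.001, -0.0005, 0.007, 0, 0, 0, 0.04], [-0.001, -0.0005, 0.01, 0, 0, 0, 0.04], [-0.001, -0.0005, 0.011, 0, 0, 0, 0.04], [-0.001, -0.0005, 0.012, 0, 0, 0, 0.04], [-0.001, -0.0005, 0.0125, 0, 0, 0, 0.04], [-0.001, -0.0005, 0.0125, 0, 0, 0, 0.04]]}}

```text
clock: 31.2
position: [640.2, -27.7, 27.8]
eef_rot: [0.0, 0.906, 0.423, -0.0]
ft_force: [-6.5, 0.3, 9.4]
finger_gap: 0.667
```

>>> {"method": "drive_tool", "body": {"commands": [[0, 0, 0, 0, 0, 0, 0.058], [0, 0, 0, 0, 0, 0, 0.06], [0, 0, 0, 0, 0, 0, 0.063], [0, 0, 0, 0, 0, 0, 0.067], [0, 0, 0, 0, 0, 0, 0.073], [0, 0, 0, 0, 0, 0, 0.08], [0, 0, 0, 0, 0, 0, 0.082], [0, 0, -0.01, 0, 0, 0, 0.082], [0, 0, -0.04, 0, 0, 0, 0.082], [0, 0, -0.08, 0, 0, 0, 0.082]]}}

```text
clock: 32.2
position: [639.4, -27.6, 107.6]
eef_rot: [-0.001, 0.906, 0.423, -0.001]
ft_force: [-0.3, -0.1, 1.4]
finger_gap: 0.962
```

>>> {"method": "drive_tool", "body": {"commands": [[0, 0, -0.03, 0, 0, 0, 0.085], [0, 0, -0.07, 0, 0, 0, 0.085], [0, 0, -0.12, 0, 0, 0, 0.085], [0, 0, -0.17, 0, 0, 0, 0.085], [0, 0, -0.2, 0, 0, 0, 0.085], [0, 0, -0.2, 0, 0, 0, 0.085], [0, 0, -0.2, 0, 0, 0, 0.085]]}}

```text
clock: 32.9
position: [640.3, -27.7, 308.4]
eef_rot: [0.0, 0.906, 0.423, 0.001]
ft_force: [-0.5, 0.3, -1.1]
finger_gap: 0.998
```

```bash
python3 - <<'E'
from h import *
w=grab("wrist"); cv2.imwrite("pics/w26.png",w["pixels"])
print(proj(w,(641,-27.8,79)),proj(w,(641,-27.8,4)))
go(450,-150,300,-40)
E
```

```text
[316.08234906 166.72831328] [316.0140706 157.2378275]
shift m [-0.2157 -0.067   0.0074] turn [-0.0001  0.0003  0.0002] | pos [640.  -27.7 307.3] jaw -40.0 t 33.0 j [ 0.29  0.53 -0.54  1.44  0.27  1.25 -0.97]
```

View pics/w26.png

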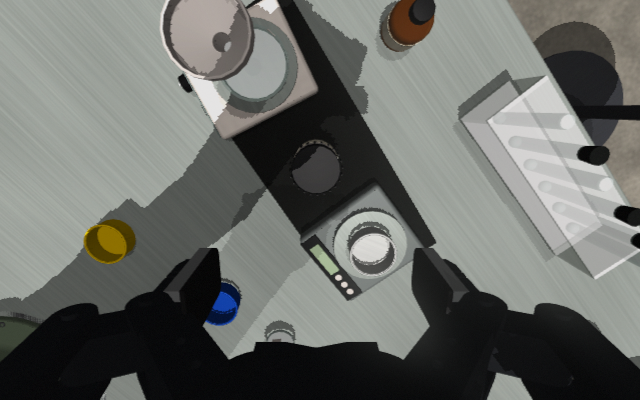

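>>> {"method": "drive_tool", "body": {"commands": [[-0.04, -0.013, 0, 0, 0, 0, 0.085], [-0.08, -0.026, 0, 0, 0, 0, 0.085], [-0.12, -0.039, 0, 0, 0, 0, 0.085], [-0.16, -0.052, 0, 0, 0, 0, 0.085], [-0.19, -0.06, 0, 0, 0, 0, 0.085], [-0.2, -0.067, 0, 0, 0, 0, 0.085], [-0.2, -0.067, 0, 0, 0, 0, 0.085], [-0.2, -0.067, 0, 0, 0, 0, 0.085]]}}

```text
clock: 33.75
position: [461.0, -137.3, 307.1]
eef_rot: [-0.0, 0.906, 0.423, 0.0]
ft_force: [0.5, -1.1, -0.4]
finger_gap: 0.995
```

```bash
python3 - <<'E'
from h import *
w=grab("wrist"); cv2.imwrite("pics/w27.png",w["pixels"])
t=grab("top"); crop(t,"t27.png",230,90,430,260,4)
s=grab("side"); crop(s,"s27.png",180,80,420,310,3.3 if 0 else 2.5)
for p in [(641,-27.8,79),(659,106.5,221),(624,-162,74)]:
    print((proj(t,p)-[230,90])*4, (proj(s,p)-[180,80])*2.5, proj(w,p))
E
```

```text
[362.16046576 200.46436065] [167.58184493 242.75870386] [384.07408027 -31.58419016]
[141.1102796  118.84041762] [ 84.30084005 235.7212189 ] [ 305.60801915 -433.27387455]
[562.87240768 226.81219887] [216.69372999 156.32589331] [443.78320871  89.41525827]
```

View pics/t27.png

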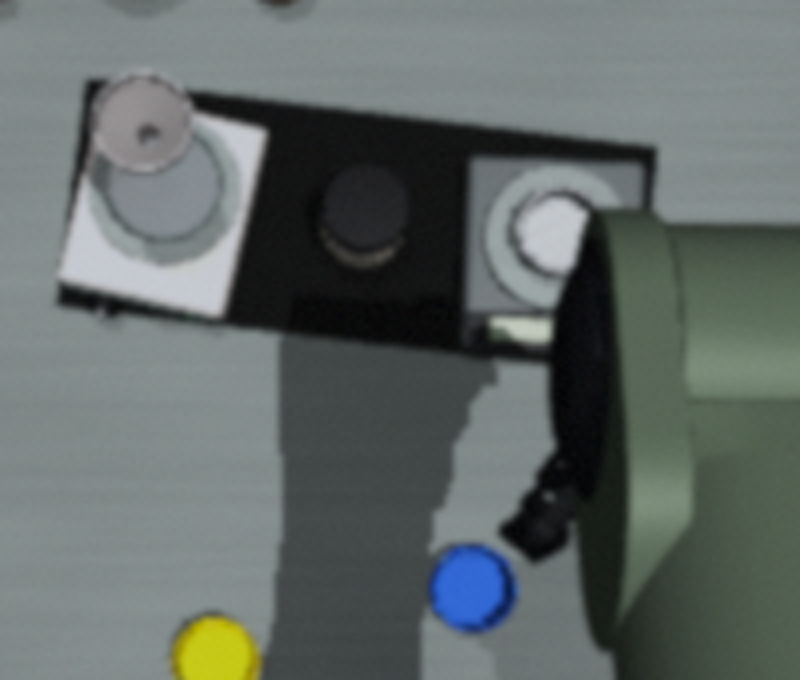

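View pics/s27.png

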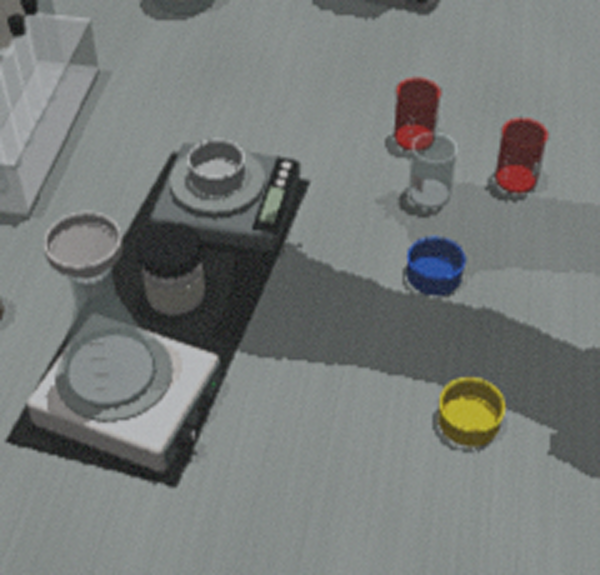

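View pics/w27.png

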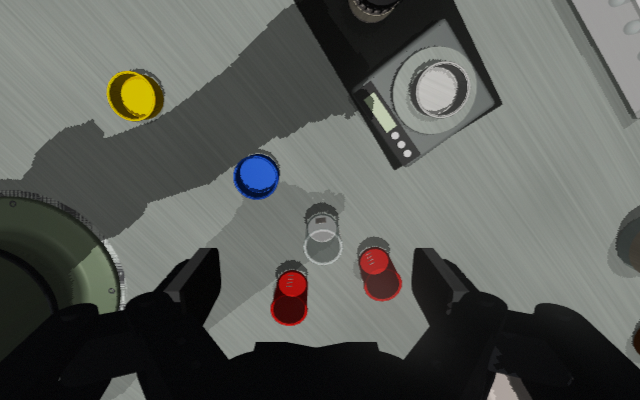

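```bash
python3 - <<'E'
from h import *
t=grab("top"); s=grab("side")
c=ray(t,230+366/4,90+207/4,79)[:2]; print("jar top",c,"side",ray(s,180+172/2.5,80+249/2.5,79), "pan lip dish side",ray(s,180+216/2.5,80+161/2.5,74))
for a,b in [((240,93),(640,148)),((240,327),(440,352))]:
    A=ray(t,230+a[0]/4,90+a[1]/4,4)[:2];B=ray(t,230+b[0]/4,90+b[1]/4,4)[:2]; d=(B-A)/np.linalg.norm(B-A); n=np.array([-d[1],d[0]])
    print("dist",(c-A)@n,np.degrees(np.arctan2(d[1],d[0])))
crop(t,"t28.png",280,100,360,190,7); crop(s,"s28.png",210,130,300,220,6.5)
E
```

```text
jar top [636.5929878 -30.3162294] side [634.80310637 -20.51983744  79.        ] pan lip dish side [ 623.09335957 -154.81428767   74.        ]
dist -85.13145086800876 -98.00192956758
dist 79.78128846367646 -97.3858179178328
```

View pics/t28.png

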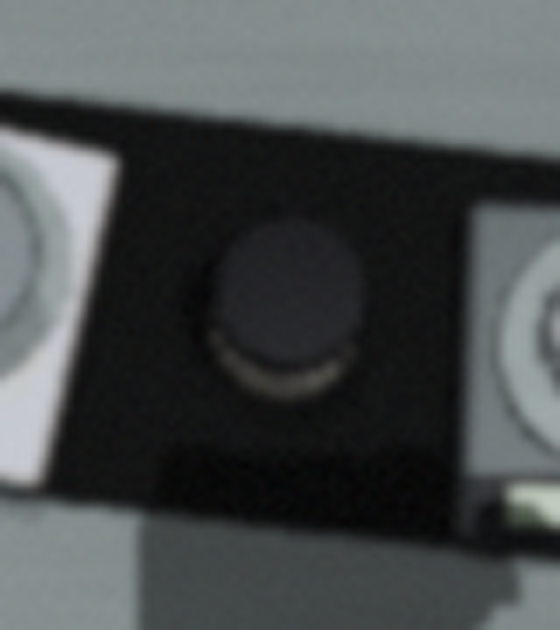

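View pics/s28.png

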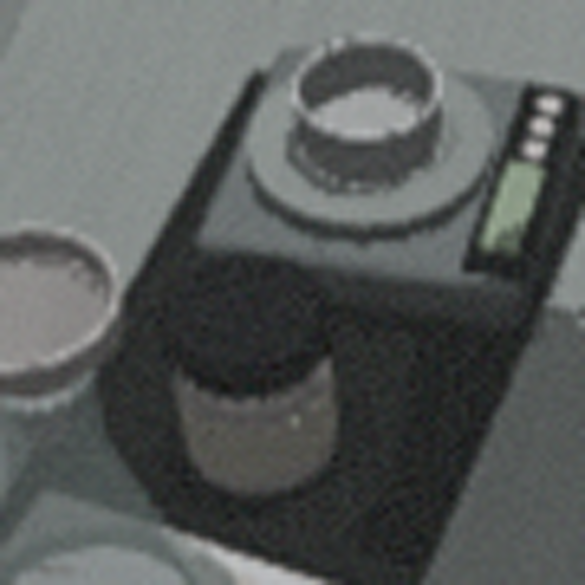

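>>> {"method": "drive_tool", "body": {"commands": [[0.04, 0.013, 0, 0, 0, 0, 0.085], [0.08, 0.026, 0, 0, 0, 0, 0.085], [0.12, 0.039, 0, 0, 0, 0, 0.085], [0.15, 0.052, 0, 0, 0, 0, 0.085], [0.17, 0.058, 0, 0, 0, 0, 0.085], [0.17, 0.058, 0, 0, 0, 0, 0.085], [0.17, 0.058, 0, 0, 0, 0, 0.085], [0.17, 0.058, 0, 0, 0, 0, 0.085], [0.17, 0.058, 0, 0, 0, 0, 0.085]]}}

```text
clock: 34.9
position: [613.8, -45.5, 307.5]
eef_rot: [0.0, 0.906, 0.422, -0.0]
ft_force: [-0.3, -0.4, 0.4]
finger_gap: 0.999
```

```bash
python3 - <<'E'
from h import *
w=grab("wrist"); cv2.imwrite("pics/w29.png",w["pixels"]); np.save("w29.npy",w["c2w"]); crop(w,"w29c.png",230,60,450,290,2.6)
E
```

```text
(no output)
```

View pics/w29.png

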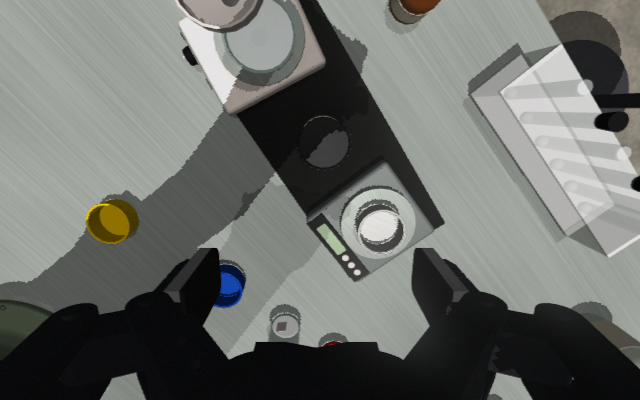

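View pics/w29c.png

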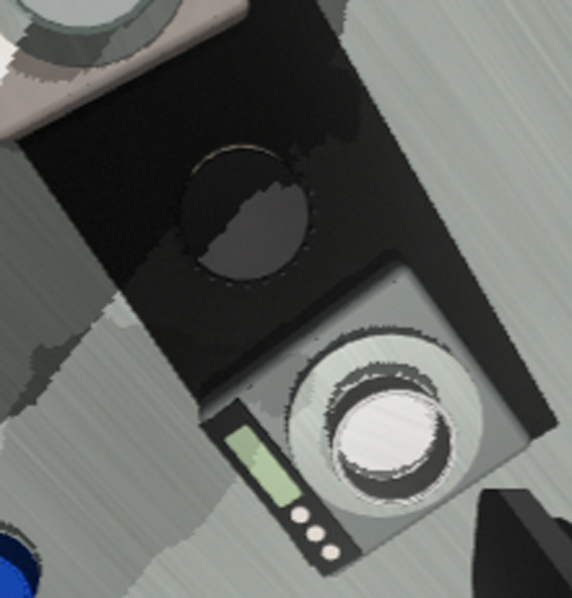

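```bash
python3 - <<'E'
from h import *
w=grab("wrist"); w["c2w"]=np.load("w29.npy")
P=lambda u,v,z: ray(w,230+u/2.6,60+v/2.6,z)[:2]
c=P(246,216,79); pan=P(386,425,46); pl=ray(w,260,42,49)[:2]
print("jar",c,"pan",pan,"plate",pl,"d",np.linalg.norm(c-pan),np.linalg.norm(c-pl))
for a,b in [((20,145),(200,410)),((330,18),(555,420))]:
    A=P(*a,4);B=P(*b,4); d=(B-A)/np.linalg.norm(B-A); n=np.array([-d[1],d[0]])
    print("jar-edge",(c-A)@n,"along jar-pan",(c-pan)@d,"pan-edge",(pan-A)@n)
print("dish",P(395,447,74),"pix radius check",np.linalg.norm(P(290,425,46)-P(482,425,46)))
E
```

```text
jar [639.20670824 -31.04319261] pan [ 624.96519256 -161.38661126] plate [654.14625034 100.67820221] d 131.1191349636219 132.56589219076753
jar-edge 81.31493739451577 along jar-pan -131.08317534296498 pan-edge 84.38555551046356
jar-edge -83.89859576829188 along jar-pan -131.07814323986415 pan-edge -80.62019396281578
dish [ 623.72373008 -161.50995037] pix radius check 97.74923301633699
```

```bash
python3 - <<'E'
from h import *
o=r.get_obs(); print(o["clock"],o["ft_force"],o["finger_gap"])
print(r.close_job())
E
```

```text
35.0 [-0.63983687  0.24845752 -0.22444807] 0.9932680927740399
the job is handed in; nothing more can be done
None
```

The bench is set out and the job was handed in at 35 s of the 102 s allowed. In order, I put the larger flask on the stirrer plate, the funnel in its mouth, the aluminium dish on the balance pan and the black-capped jar on the mat. Each was lowered until a light contact of about 3–10 N before release.

**Last checks:**
- **Flask:** upright and centred on the plate to about 1 mm.
- **Funnel:** seated upright with the stem down. It stopped at the height expected for a seated funnel.
- **Dish:** centred on the pan to about 1 mm.
- **Jar:** upright on the mat.
- **Beaker and smaller flask:** neither was touched. The beaker is standing in the last pictures; the smaller flask was last seen standing just after the funnel was seated.
- **Arm:** clear of everything at hand-in.

**Where the checks disagreed:** on the jar. The wrist camera put it about 1 mm in front of the mat's centre and 1–4 mm towards the balance. The top camera put it about 2.5 mm off in both of those directions. The side camera put it about 7 mm the other way, towards the stirrer, but it gave a similar 7 mm bias on the dish, so I discounted it. The likely offset of about 3 mm is close to the calibration error, so I left the jar where it was.

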